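# Scrape off the portion scale, put the sauce cup on and zero it

### The arm

A 6-joint arm with a two-finger parallel gripper is mounted at the origin on a cart in front of the work surface, level with it; the furniture and walls round the work are solid. World frame = base frame: x ahead of the robot, y to its left, z up, the work surface at z = 0. Lengths are in mm, angles in rad, forces in N, time in s.
With the tool pointing down it reaches from about 400 to 925 mm from the base axis. Payload 12.5 kg.
Tool frame: the origin (TCP) lies midway between the tips of the shut fingers; the grasp point (between the pads) lies 19 mm behind it; z points along the fingers, y is the line along which they close (so a half turn about z gives the same grasp; the last joint's range is limited). The gripper opens to 95 mm and grips with 3 to 60 N. Pads are 20 mm wide; open, the fingers measure 119 mm over their backs; the gripper's body (75 mm by 180 mm) begins 59 mm behind the grasp point.
Start: joints at [-1.312, 0.491, 1.559, -0, 1.092, -0.106], TCP at [223, -583.882, 214.661] pointing down, gripper open.
Joint ranges: [-3.1, 3.1], [-0.84, 2.19], [0.05, 2.79], [-1.13, 4.28], [0.06, 2.93], [-2.69, 2.69]. Speed limits (rad/s): [2.22, 2.22, 2.79, 3.14, 3.14, 3.14].

### API

Orientations are given as [roll, pitch, yaw] about the fixed x, y, z axes, in that order (R = Rz(yaw) Ry(pitch) Rx(roll)).
In Python, from cell import state, viewer, env, models gives the robot as it stands. The module is installed in compiled form; this text tells all that it offers.
- The arm moves only by the tool arm_command, never from a script. Its argument "rows" is a list of rows, each a list of 2 entries, a list of its own where there are three numbers: the shift along the tool's x, y, z normalised to -1 to 1, where 1 is 0.25 m, then the turn about the tool's z normalised to -1 to 1, where 1 is pi rad. A call has exactly 5 rows; each row shifts and turns the commanded pose from where the row before left it, along the tool's axes as they then stand; what a row does not reach is not made up. A row lasts 1/10 s, in which the tool goes at most 50 mm and 8.59 degrees, less where a joint would pass 70% of its speed; a pose out of reach is approached as far as the arm can. A call with a number of a shift or a turn outside -1 to 1 is refused whole. A call with a gripper value outside its range is refused whole. "claw" is the opening, from 0 (shut) to 1 (fully open), set as the call begins (left out, the last holds). The fingers move at their own pace and stop on an object; the grip force is fixed at half the most. Time passes only in rows, so rows that do not move let the fingers close, or fill a call up. It gives the time, the measured TCP pose, the force, the opening and the grip force at its end, in the units of the state.
- state(): the state, without advancing time (a new reading comes with each control period).
- viewer.read_camera(name): name is "scene" or "top" or "wrist"; returns (picture, depth): 384x512x3 uint8, red, green, blue; 384x512 float32, mm along the optical axis (not along the pixel's ray), 0 where there is no reading.
- viewer.get_calibration(name): a dict with "camera_matrix" (3x3 intrinsics, pixels), "dist_coeffs" ([k1, k2, p1, p2, k3] as OpenCV has them; the pictures are not rectified), "world_to_cam" (4x4, takes a point from world to camera coordinates). Camera axes: x right, y up, looking along -z (the intrinsics and any distortion apply to the point x, -y, -z); pixel columns grow to the right and rows downward; lengths in mm; the calibration is good to about 2 mm. A picture is of the moment at which its call begins: read the wrist's pose just before it. get_calibration takes no time and is no camera call; for the wrist camera it gives the pose at the moment of the call.
- env.job_done(): hands the job in; it is judged then, once.
Trained networks look in the newest picture that a camera, given by its name, has taken for a name from the list of things; names that differ only in an ending like _2 or _b are one class to them, and where a whole thing is asked for, a point or a joint stands for the part that bears it (a point fixed in the world has none). Each returns a list of dicts, best first, with "confidence" (0 to 1); they miss things now and then, are a little off and sometimes report something else, mostly with a low value. They report only what shows in the picture. A call takes as long as a camera call. They do not tell look-alikes from the thing itself.
- models.search_frame(camera, label): "position" ([x, y, z] in mm, in world coordinates, good to about 4 mm: the middle of the surface that is visible of it).
- models.mark_of(camera, label): "position" ([x, y, z] in mm, in world coordinates, good to about 4 mm: a listed point, or the origin of a listed thing).
The state is a dict: "t": time; "joints": joint angles; "qvel": joint speeds; "tau": joint torques, N m; "eef_pos": TCP position; "tcp_rot": TCP orientation; "ft_force": force on the tool from outside, world axes, zero at the start; "moment": the same for the moment, N m; "opening": opening from 0.0 (shut) to 1.0 (fully open); "grip_force": force on a finger pad.
Only numpy, scipy, OpenCV 4.12 (cv2) and the standard library are available. Lean on these libraries where they do the work, as an engineer would, in place of code of your own. Each camera call takes 0.05 s, during which the arm holds its last target. There are 200 camera calls.

### The job

Get the portion scale ready for weighing: slide the empty plastic scrap pan in under the open front lip of the scale's weighing pan and, with the white scraper block, wipe every crisp off the weighing pan into it, never touching a crisp that lies on the weighing pan with the fingers. Then set the empty steel cup upright on the cleared weighing pan and, with the cup standing there, turn the black zero knob until the dial's zero mark stands exactly under the pointer. Leave the scraper standing upright in its steel tray, where it was, and slide the scrap pan, with the crisps in it, out from under the lip again, clear of the scale.

Things in the scene. Friction and masses are not known exactly. Their poses are not given: they have to be found in the camera images.
- scale: white mechanical portion scale, fixed to the worktop. Origin under the centre of its weighing pan, on the worktop; x points to the back (away from the user), y to the left, z up. The chassis spans x -45 to 125 mm, y -218 to 82 mm and is 52 mm high; on its right a console (x -68 to 127, y -215 to -103 mm, deck at z 60 mm) carries the zero knob (front) and the round dial (behind it, 90 mm wide, at x 31 to 117 mm, up to 108 mm high)
- weigh_pan: the scale's steel weighing pan, 160 mm (x) by 176 mm (y), floor 3 mm thick, with 14 mm high, 3 mm thick rims at the back, left and right; the front (-x) is an open lip that overhangs the chassis by 35 mm. Origin at the centre of the floor's upper face (80 mm above the worktop when empty), axes as the scale's. It rides on a spring: 0.16 mm down per 10 g laid on it, stop at 8 mm down (about 5 N). The pointer turns clockwise 0.094 rad per 10 g
- zero_knob (a joint): turn of the zero knob in rad, growing clockwise seen from above, stops at -4 and 4. It stays where left. It turns the dial's round card, and with it the zero mark, 0.4 rad the same way per rad of knob
- knob_top (a point): centre of the top of the black round zero knob: 38 mm diameter, upright axis, 34 mm tall over the deck (grip it across the diameter in the top 25 mm)
- dial_centre (a point): centre of the dial, in the plane of its face (under a lens: pointer and card cannot be touched); fixed, x points up the face to the back, z out of the face, which leans 0.4 rad towards the user
- zero_mark (a point): the zero of the dial's turning card (its one long thick bar), on the circle that the pointer's tip runs on, 36 mm from the dial's centre
- pointer_tip (a point): tip of the black pointer, on the same 36 mm circle; it points straight up the face when the weighing pan is empty and turns clockwise with the load only, not with the knob. With the cup on the cleared pan it first stands 0.3 to 1.7 rad clockwise of the zero mark, so the knob must bring the card round clockwise. Exactly on zero: tip within 3 mm of the mark
- scraper: white plastic scraper block: a slab 26 mm thick (its x), 120 mm long (its y), 72 mm high, ribbed for the grip in its upper half; 0.16 kg, stands on its own. Origin at the centre of its underside, z up. Hold it across the 26 mm in the upper half and wipe with a long side. It stands in the tool tray, along the tray's length
- tool_tray: shallow steel tray for the scraper, fixed to the worktop, 85 mm (x) by 150 mm (y), 12 mm high with a 3 mm floor and walls; origin under its centre. Scraper in place: upright on the tray's floor, its centre within 40 mm of the tray's centre along both axes. Tray and cup stand at the worktop's front left; behind them stands the room's 340 mm high soup warmer, whose front (a switch box at its middle) reaches to x = 0.50 (y 0.04 to 0.38): keep the gripper in front of it
- scrap_pan: white open plastic pan, loose, 120 mm (x) by 170 mm (y), 50 mm high, walls and floor 8 mm thick with a small flange at the top; 0.4 kg; origin under its centre. It may be pinched by a wall and slid along the worktop. It fits under the weighing pan's lip (its 50 mm rim under the lip's 69 mm), e.g. with its centre 122 mm in front of the weighing pan's centre
- steel_cup: small empty steel sauce cup, 64 mm across at the rim, 52 mm at the foot, 51 mm high, about 60 to 90 g; origin under its centre, z up
- crisp_1: crisp: bent piece of fried golden wonton skin, about 46 by 40 mm, 11 to 13 mm high like a low roof (ridge along its y), 14 g; origin at the centre of its underside. Starts on the weighing pan, or is absent
- crisp_2: crisp: bent piece of fried golden wonton skin, about 46 by 40 mm, 11 to 13 mm high like a low roof (ridge along its y), 14 g; origin at the centre of its underside. Starts on the weighing pan, or is absent
- crisp_3: crisp: bent piece of fried golden wonton skin, about 46 by 40 mm, 11 to 13 mm high like a low roof (ridge along its y), 14 g; origin at the centre of its underside. Starts on the weighing pan, or is absent
- crisp_4: crisp: bent piece of fried golden wonton skin, about 46 by 40 mm, 11 to 13 mm high like a low roof (ridge along its y), 14 g; origin at the centre of its underside. Starts on the weighing pan, or is absent
- crisp_5: crisp: bent piece of fried golden wonton skin, about 46 by 40 mm, 11 to 13 mm high like a low roof (ridge along its y), 14 g; origin at the centre of its underside. Starts on the weighing pan, or is absent
- crisp_6: crisp: bent piece of fried golden wonton skin, about 46 by 40 mm, 11 to 13 mm high like a low roof (ridge along its y), 14 g; origin at the centre of its underside. Starts on the weighing pan, or is absent
- flour_shaker: bystander: steel shaker, 69 mm wide, 102 mm high, origin under its centre; leave it alone
- kitchen_timer: bystander: flat white timer, 62 by 62 by 20 mm, origin under its centre; leave it alone
- flour_scoop: bystander: steel scoop, 168 by 58 by 26 mm, origin under its centre; leave it alone
Mind the look-alikes: they are no part of the job. Leave any pink look-alike of the crisp_3 alone.

How it is judged:
By the outcome, as a careful person would: the job done as asked, in the order asked, and still so for the second after the job is handed in, with the robot touching nothing.
Of crisp_1, crisp_2, crisp_3, crisp_4, crisp_5, crisp_6 only 3 to 6 are there at a start; the rules pass over those that are not, and their reading is None.
At some moment in a run one of scrap_pan may be knocked a few centimetres aside while the robot is not near it.
Once in a run the grip may slacken for a moment while it holds something.
It also fails if it takes over 210 s, if anything falls off the work surface, if the arm or the gripper's body presses on something with over 40 N, if the wrist force passes 120 N, or if a joint passes its speed limit or range.

## Working session

There is one attempt and no reset: what is moved stays moved. The work goes in short steps, Python scripts to look and compute and a tool call to move; the robot and the scene stay as the last step left them, time stands still between calls to the robot, and variables do not carry over. Pictures are saved under pics/ and viewed, at most 14 in all, crops included, and the job is handed in when it is done.

Besides the shell and the picture viewer there is one more tool, called after "Request:" as name(argument=value, ...), one argument or row to a line, values as JSON. arm_command: Moves the arm, as the interface text tells. Scaled input: -1 to 1 covers 0.25 m each way for a shift and pi rad each way for a turn. Its arguments: {"type":"object","properties":{"rows":{"type":"array","items":{"type":"array"}},"claw":{"type":"number"}},"required":["rows"]}

```bash
mkdir -p pics; ls; cat > h.py <<'E'
import numpy as np, cv2
from cell import state, viewer, env, models
def pic(n,f):
    p,d=viewer.read_camera(n); cv2.imwrite('pics/'+f,p[:,:,::-1]); np.save('pics/'+f+'.npy',d); return p,d
def proj(n,P):
    c=viewer.get_calibration(n); T=np.array(c['world_to_cam']); q=T[:3,:3]@np.array(P,float)+T[:3,3]
    r,_=cv2.projectPoints(np.array([[q[0],-q[1],-q[2]]]),np.zeros(3),np.zeros(3),np.array(c['camera_matrix']),np.array(c['dist_coeffs'])); return r.ravel().round(1)
def unproj(n,uv,d=None,z=None):
    c=viewer.get_calibration(n); T=np.linalg.inv(np.array(c['world_to_cam'])); uv=np.array(uv,float).reshape(-1,1,2)
    r=cv2.undistortPoints(uv,np.array(c['camera_matrix']),np.array(c['dist_coeffs']))[:,0]
    ray=np.c_[r[:,0],-r[:,1],-np.ones(len(r))]
    if d is not None: return (ray*np.array(d,float).reshape(-1,1))@T[:3,:3].T+T[:3,3]
    w=ray@T[:3,:3].T; return T[:3,3]+w*((z-T[2,3])/w[:,2])[:,None]
E
python3 - <<'E'
from h import *
np.set_printoptions(precision=1,suppress=True)
s=state();print(s['t'],s['eef_pos'],s['tcp_rot'],s['opening'],s['ft_force'])
for n in('scene','top'):
    p,d=pic(n,n+'0.png')
    for l in['scale','weigh_pan','knob_top','dial_centre','zero_mark','pointer_tip','scraper','tool_tray','scrap_pan','steel_cup','crisp_1','flour_shaker']:
        try: print(n,l,[(np.round(r['position']),round(r['confidence'],2),proj(n,r['position'])) for r in models.mark_of(n,l)])
        except Exception as e: print(l,e)
print(state()['t'])
E
```

```text
pics
0.0 [ 222.9 -583.6  214.1] [-3.1 -0.   0.4] 1.0038758943585908 [ 0.9  0.2 -0.7]
scene scale [(array([ 638., -122.,   78.]), 0.65, array([263.1, 187.3]))]
scene weigh_pan [(array([ 640., -124.,   79.]), 0.7, array([264.1, 187.1]))]
scene knob_top []
scene dial_centre [(array([ 707., -279.,   89.]), 0.74, array([311.3, 197.3]))]
scene zero_mark [(array([ 741., -270.,   99.]), 0.84, array([316., 189.]))]
scene pointer_tip []
scene scraper []
scene tool_tray [(array([ 641., -449.,    1.]), 0.46, array([336.8, 253.3]))]
scene scrap_pan []
scene steel_cup []
scene crisp_1 [(array([644., -65.,  80.]), 0.58, array([253. , 178.5]))]
scene flour_shaker [(array([ 474., -643.,    3.]), 0.59, array([357.2, 326.4]))]
top scale [(array([ 639., -120.,    0.]), 0.77, array([242. , 184.2]))]
top weigh_pan [(array([ 640., -120.,   78.]), 0.96, array([241.6, 175.5]))]
top knob_top [(array([ 597., -274.,   97.]), 0.47, array([286.6, 180.5]))]
top dial_centre [(array([ 710., -276.,   90.]), 0.74, array([282.9, 152.1]))]
top zero_mark [(array([ 744., -268.,   97.]), 0.83, array([279.6, 142.9]))]
top p
[... 169 characters left out ...]
.]), 0.24, array([179.5, 247.6]))]
top tool_tray [(array([425., 315.,   4.]), 0.86, array([123.7, 251.8])), (array([645., -66.,  83.]), 0.5, array([226., 175.]))]
top scrap_pan [(array([583., -66.,  77.]), 0.68, array([227.6, 191.8]))]
top steel_cup [(array([ 582., -117.,   87.]), 0.67, array([242.2, 189.8])), (array([424., 119.,  -2.]), 0.59, array([179.9, 247.2])), (array([ 469., -641.,   -1.]), 0.4, array([390.5, 213.8]))]
top crisp_1 [(array([424.,  24.,   2.]), 0.62, array([207. , 244.2])), (array([ 582., -116.,   86.]), 0.6, array([241.9, 189.8])), (array([643., -66.,  83.]), 0.4, array([226. , 175.5]))]
top flour_shaker [(array([ 469., -638.,    2.]), 0.65, array([389.9, 213.6]))]
1.3
```

```bash
python3 - <<'E'
import cv2
a=cv2.imread('pics/top0.png');cv2.imwrite('pics/top0c.png',cv2.resize(a[110:310,90:420],(792,480),interpolation=cv2.INTER_CUBIC))
E
```

```text
(no output)
```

View pics/top0c.png

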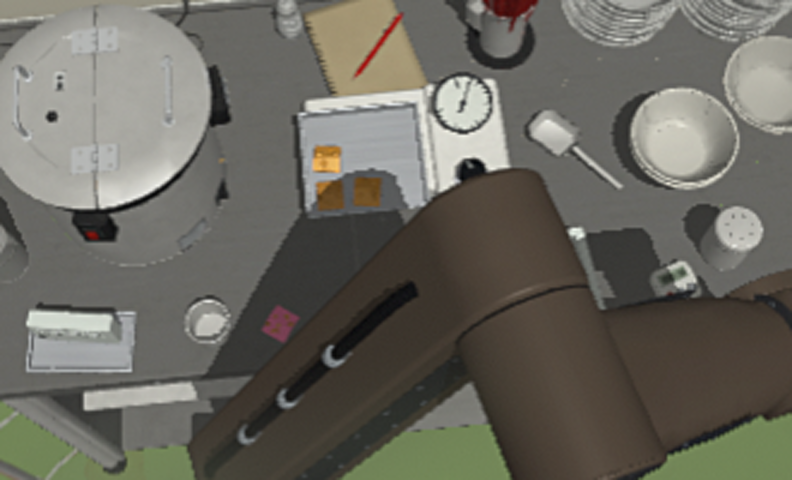

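View pics/scene0.png

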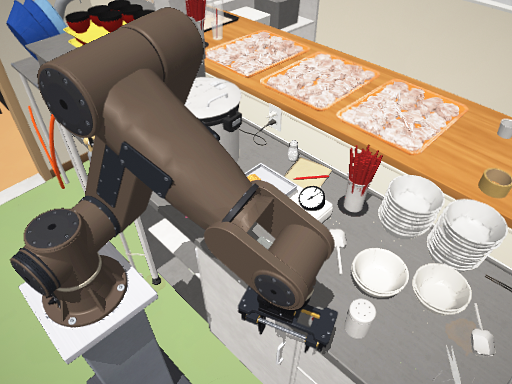

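The top crop shows three golden crisps on the weighing pan at (327,158), (330,193) and (368,192). A pink look-alike lies at (281,323). The cup is at (208,320), and the scraper stands in its tray at (75,322). The scrap pan is probably the white edge at (590,265), mostly under the arm. The scene picture shows mainly the arm, with the dial at (312,197). Next I'll check the wrist view.

```bash
python3 - <<'E'
from h import *
np.set_printoptions(precision=3,suppress=True)
p,d=pic('wrist','w0.png')
for l in['scrap_pan']: print([(np.round(r['position']),round(r['confidence'],2)) for r in models.mark_of('wrist',l)])
c=viewer.get_calibration('wrist');print(np.array(c['world_to_cam']),c['camera_matrix'],state()['tcp_rot'])
E
```

```text
[]
[[   0.356   -0.934    0.001 -625.85 ]
 [   0.906    0.345   -0.245   28.834]
 [   0.229    0.088    0.969 -389.251]
 [   0.       0.       0.       1.   ]] [[280.807   0.    250.222]
 [  0.    280.807 189.208]
 [  0.      0.      1.   ]] [ 3.142 -0.     0.365]
```

View pics/w0.png

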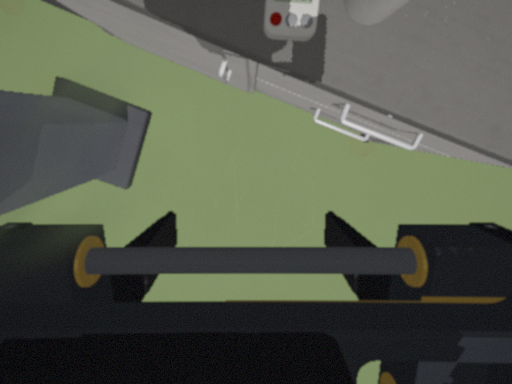

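The wrist view shows the worktop's front edge and the timer at (290,18). The scrap pan isn't in it. I'll move the arm to a central lookout.

Request:
arm_command(
  rows=[
    [[0.144,-0.085,-0.07],0],
    [[0.144,-0.085,-0.07],0],
    [[0.144,-0.085,-0.07],0],
    [[0.144,-0.085,-0.07],0],
    [[0.144,-0.085,-0.07],0],
  ],
  claw=1,
)

```text
t: 1.9
eef_pos: [354.0, -419.0, 303.0]
tcp_rot: [3.141, -0.0, 0.365]
ft_force: [0.0, -1.0, 0.4]
opening: 1.0
grip_force: 0.0
```

Request:
arm_command(
  rows=[
    [[0.144,-0.085,-0.07],0],
    [[0.144,-0.085,-0.07],0],
    [[0.1,-0.06,-0.05],0.04],
    [[0,0,0],0.04],
    [[0,0,0],0.036],
  ],
)

```text
t: 2.4
eef_pos: [424.0, -331.2, 350.2]
tcp_rot: [3.141, -0.001, -0.003]
ft_force: [0.4, -0.2, 0.7]
opening: 1.001
grip_force: 0.0
```

```bash
python3 - <<'E'
from h import *
np.set_printoptions(precision=3,suppress=True)
s=state();print(s['t'],s['eef_pos'],s['tcp_rot'])
pic('top','top1.png');p,d=pic('wrist','w1.png')
for n in('top','wrist'):print([(np.round(r['position']),round(r['confidence'],2),proj(n,r['position'])) for r in models.mark_of(n,'scrap_pan')])
a=cv2.imread('pics/top1.png')[110:310,90:420];b=cv2.imread('pics/w1.png')
cv2.imwrite('pics/m1.png',np.vstack([cv2.resize(a,(500,303)),cv2.resize(b,(500,290))[:]]))
E
```

```text
2.4 [ 424.007 -331.162  350.204] [ 3.141 -0.001 -0.003]
[(array([ 438., -343.,    2.]), 0.65, array([309.9, 230.1]))]
[(array([ 439., -343.,    3.]), 0.56, array([255.4, 147.5])), (array([645., -71.,  78.]), 0.3, array([57.8, -0.3]))]
```

View pics/m1.png

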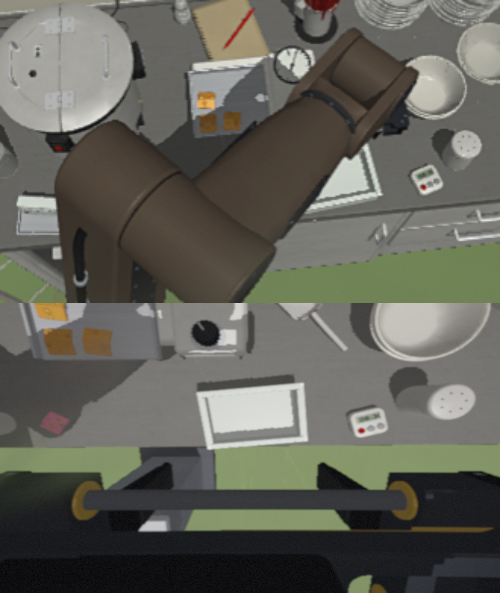

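The scrap pan is the open white rectangle under the gripper, at (255,415) in the montage. The knob is at (205,333), three crisps lie on the weighing pan, and the pink piece is at (55,423). Next I'll measure orientations.

```bash
cat >> h.py <<'E'
def cloud(n,d):
    v,u=np.nonzero(d>0); P=unproj(n,np.c_[u,v],d=d[v,u]); return P,np.c_[u,v]
def rect(P,z0,z1,box):
    m=(P[:,2]>z0)&(P[:,2]<z1)&(P[:,0]>box[0])&(P[:,0]<box[1])&(P[:,1]>box[2])&(P[:,1]<box[3])
    Q=P[m][:,:2]; return len(Q), cv2.minAreaRect(Q.astype(np.float32))
E
python3 - <<'E'
from h import *
np.set_printoptions(precision=1,suppress=True)
d=np.load('pics/w1.png.npy'); P,_=cloud('wrist',d)
print('scrap rim',rect(P,43,60,(350,540,-460,-230)))
t=np.load('pics/top1.png.npy'); Q,_=cloud('top',t)
t0=np.load('pics/top0.png.npy'); Q0,_=cloud('top',t0)
print('wpan',rect(P,70,100,(540,760,-222,-20)),rect(Q,74,100,(540,760,-222,-20)))
print('wpan0',rect(Q0,74,100,(540,760,-214,-20)))
print('tray',rect(Q0,5,20,(370,500,220,410)),'scraper',rect(Q0,60,90,(370,500,220,410)))
print('cup',rect(Q0,40,60,(380,470,70,160)))
print('knob',rect(P,88,102,(560,640,-310,-240)))
E
```

```text
scrap rim (2572, ((437.71295166015625, -348.93206787109375), (129.06263732910156, 177.99502563476562), 6.633483409881592))
wpan (10167, ((597.8858642578125, -119.64908599853516), (95.52218627929688, 179.3535919189453), 0.9185433387756348)) (1999, ((636.4639282226562, -116.63668823242188), (167.96237182617188, 177.92919921875), 0.3674107789993286))
wpan0 (2122, ((636.2291259765625, -116.36040496826172), (167.90237426757812, 177.8331298828125), 0.3597239851951599))
tray (448, ((435.2041320800781, 314.9659423828125), (186.30592346191406, 129.48162841796875), 89.95394897460938)) scraper (304, ((435.31884765625, 315.2835388183594), (123.67298126220703, 28.192474365234375), 79.5417251586914))
cup (74, ((423.7015380859375, 123.01840209960938), (60.00417709350586, 63.076202392578125), 83.40289306640625))
knob (739, ((597.5177612304688, -276.491943359375), (40.017738342285156, 40.196720123291016), 0.10206014662981033))
```

Request:
arm_command(
  rows=[
    [[-0.006,-0.035,0.18],0],
    [[-0.006,-0.035,0.18],0],
    [[-0.006,-0.035,0.18],0],
    [[-0.006,-0.035,0.18],0],
    [[-0.006,-0.035,0.18],0],
  ],
)

```text
t: 3.1
eef_pos: [415.5, -288.2, 123.2]
tcp_rot: [3.141, -0.001, 0.003]
ft_force: [0.9, -0.5, 0.0]
opening: 0.999
grip_force: 0.0
```

Request:
arm_command(
  rows=[
    [[-0.006,-0.035,0.18],0],
    [[-0.006,-0.035,0.18],-0.0366],
    [[0,0,0.056],0],
    [[0,0,0],0],
    [[0,0,0],0],
  ],
)

```text
t: 3.6
eef_pos: [413.1, -271.3, 21.0]
tcp_rot: [3.141, -0.0, 0.116]
ft_force: [0.6, -0.0, 0.0]
opening: 1.0
grip_force: 0.0
```

Request:
arm_command(
  rows=[
    [[0,0,0],0],
    [[0,0,0],0],
    [[0,0,0],0],
    [[0,0,0],0],
    [[0,0,0],0],
  ],
  claw=0,
)

```text
t: 4.1
eef_pos: [412.9, -271.0, 20.9]
tcp_rot: [3.141, -0.0, 0.115]
ft_force: [0.2, -0.5, -0.5]
opening: 0.635
grip_force: 0.0
```

Request:
arm_command(
  rows=[
    [[0,0,0],0],
    [[0,0,0],0],
    [[0,0,0],0],
    [[0,0,0],0],
    [[0,0,0],0],
  ],
)

```text
t: 4.6
eef_pos: [412.8, -270.8, 20.6]
tcp_rot: [3.142, 0.0, 0.115]
ft_force: [0.5, 0.1, 0.0]
opening: 0.217
grip_force: 0.0
```

Request:
arm_command(
  rows=[
    [[0,0,0],0],
    [[0,0,0],0],
    [[0,0,0],0],
    [[0,0,0],0],
    [[0,0,0],0],
  ],
)

```text
t: 5.1
eef_pos: [412.6, -270.7, 20.6]
tcp_rot: [-3.141, 0.0, 0.115]
ft_force: [-2.5, 2.5, 0.4]
opening: 0.08
grip_force: 30.0
```

Request:
arm_command(
  rows=[
    [[0,0,0],0.017],
    [[0,0,0],0.0164],
    [[0.02,-0.1,0],0],
    [[0.02,-0.1,0],0],
    [[0.02,-0.1,0],0],
  ],
)

```text
t: 5.6
eef_pos: [427.5, -195.4, 20.6]
tcp_rot: [3.141, -0.001, 0.01]
ft_force: [0.3, -0.5, -2.9]
opening: 0.08
grip_force: 30.0
```

Request:
arm_command(
  rows=[
    [[0.02,-0.1,0],0],
    [[0.02,-0.1,0],0],
    [[0.02,-0.1,0],0],
    [[0.02,-0.1,0],0],
    [[0.02,-0.1,0],0],
  ],
)

```text
t: 6.1
eef_pos: [451.3, -69.7, 20.6]
tcp_rot: [3.141, -0.001, 0.011]
ft_force: [0.0, -0.7, -1.4]
opening: 0.084
grip_force: 30.0
```

```bash
python3 - <<'E'
from h import *
np.set_printoptions(precision=1,suppress=True)
s=state();print(s['t'],s['eef_pos'],s['tcp_rot'],s['grip_force'])
p,d=pic('top','top2.png');P,_=cloud('top',d);print('scrap rim',rect(P,40,60,(380,560,-300,0)))
p,d=pic('wrist','w2.png');P,_=cloud('wrist',d);print('scrap rim',rect(P,40,58,(380,550,-260,20)));print('wpan',rect(P,74,100,(540,760,-212,-20)))
E
```

```text
6.1 [451.3 -69.7  20.6] [ 3.1 -0.   0. ] 29.998203814029694
scrap rim (400, ((470.2984619140625, -146.81903076171875), (130.5684814453125, 178.60000610351562), 1.0585588216781616))
scrap rim (11899, ((474.8758544921875, -125.77069854736328), (117.75655364990234, 135.7969512939453), 0.038365818560123444))
wpan (6608, ((556.0724487304688, -97.55866241455078), (5.798177242279053, 125.88055419921875), 0.3402133882045746))
```

Request:
arm_command(
  rows=[
    [[0,-0.06,0],0],
    [[0.045,-0.058,0],0],
    [[0.045,0,0],0],
    [[0.045,0,0],0],
    [[0.045,0,0],0],
  ],
)

```text
t: 6.7
eef_pos: [496.3, -41.2, 20.6]
tcp_rot: [3.142, 0.0, 0.01]
ft_force: [-1.9, 0.1, 0.3]
opening: 0.084
grip_force: 30.0
```

Request:
arm_command(
  rows=[
    [[0,0,0],0],
    [[0,0,0],0],
    [[0,0,0],0],
    [[0,0,0],0],
    [[0,0,0],0],
  ],
  claw=0.3,
)

```text
t: 7.2
eef_pos: [495.3, -40.5, 20.7]
tcp_rot: [3.141, -0.0, 0.01]
ft_force: [-0.4, 0.4, -0.6]
opening: 0.299
grip_force: 0.0
```

Request:
arm_command(
  rows=[
    [[-0.01,0,-0.15],0],
    [[-0.06,0,-0.17],0],
    [[-0.06,-0.05,-0.17],0],
    [[-0.06,-0.05,-0.17],0],
    [[0,0,0],0],
  ],
  claw=0.6,
)

```text
t: 7.7
eef_pos: [447.8, -15.2, 190.1]
tcp_rot: [3.14, -0.007, 0.011]
ft_force: [-0.5, -0.3, -1.4]
opening: 0.596
grip_force: 0.0
```

```bash
python3 - <<'E'
from h import *
np.set_printoptions(precision=1,suppress=True)
s=state();print(s['t'],s['eef_pos'],s['tcp_rot'],s['grip_force'],s['joints'])
p,d=pic('top','top3.png');P,_=cloud('top',d);print('scrap rim',rect(P,40,60,(380,560,-300,0)))
print('tray',rect(P,5,20,(370,500,220,410)),'scraper',rect(P,60,90,(370,500,220,410)))
print('cup',rect(P,40,60,(380,470,70,160)))
p,d=pic('wrist','w3.png')
a=cv2.imread('pics/top3.png')[110:310,90:420];b=cv2.imread('pics/w3.png')
cv2.imwrite('pics/m3.png',np.vstack([cv2.resize(a,(500,303)),cv2.resize(b,(500,290))[:]]))
E
```

```text
7.7 [447.8 -15.2 190.1] [ 3.1 -0.   0. ] 0.0 [-0.2  0.3  2.   0.   0.9  1.4]
scrap rim (273, ((505.40032958984375, -119.37129211425781), (176.5242156982422, 108.46756744384766), 89.87596130371094))
tray (13, ((488.7711181640625, 275.5601806640625), (96.01358795166016, 19.056493759155273), 89.70806884765625)) scraper (0, ((0.0, 0.0), (0.0, 0.0), 0.0))
cup (0, ((0.0, 0.0), (0.0, 0.0), 0.0))
```

View pics/m3.png

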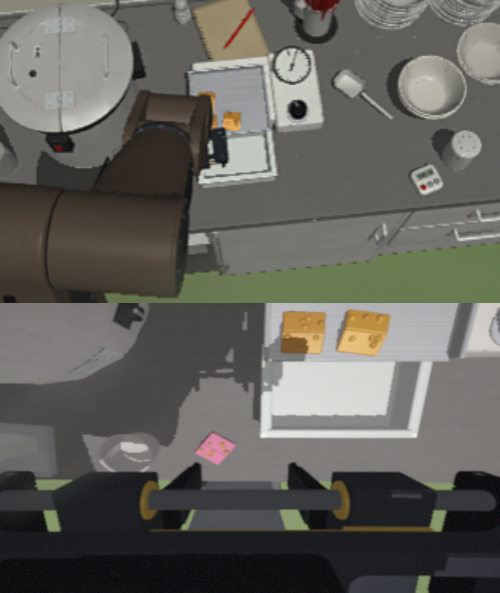

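The scrap pan now sits under the lip, and both front crisps are in the wrist view at (303,332) and (363,332). The cup is at (130,455) and the tray at the lower left. Next I'll measure the warmer clearance around the scraper.

```bash
python3 - <<'E'
from h import *
np.set_printoptions(precision=1,suppress=True)
d=np.load('pics/top0.png.npy');P,uv=cloud('top',d)
m=(P[:,2]>30)&(P[:,2]<345)&(P[:,0]>455)&(P[:,1]>0)&(P[:,1]<480)
Q=P[m]
for y in range(20,480,20):
    k=Q[abs(Q[:,1]-y)<10]
    if len(k): i=np.argsort(k[:,0])[:4]; print(y,k[i][:, [0,2]].ravel())
d=np.load('pics/w3.png.npy');P,uv=cloud('wrist',d)
print(rect(P,14,20,(370,500,220,410)))
m=(P[:,0]>450)&(P[:,1]>50)&(P[:,2]>30); Q=P[m]
for y in range(40,400,20):
    k=Q[abs(Q[:,1]-y)<10]
    if len(k): i=np.argsort(k[:,0])[:3]; print('w',y,k[i][:, [0,2]].ravel())
E
```

```text
20 [960.8 173.9 961.2 194.1 961.9 153.5 962.7 159.2]
40 [959.9 192.6 962.5 193.3 962.5 189.4 963.  169. ]
60 [640.6 259.3 640.8 259.6 641.4 251.1 642.3 241.5]
80 [592.6 300.6 593.2 292.1 595.3 294.2 596.8  81.5]
100 [560.6 294.5 564.  294.1 568.7 291.2 569.1 289.5]
120 [544.8 297.  548.6 301.9 549.  295.  549.4 292.6]
140 [456.5  42.3 531.3 295.4 532.9 290.8 534.7 293.6]
160 [522.4 290.1 523.9 292.6 524.2 292.6 525.5 297.5]
180 [515.2 296.2 516.9 292.8 517.3 296.7 517.9 296. ]
200 [512.5 292.2 513.  290.4 514.5 292.3 515.  294.1]
220 [503.7 252.3 503.8 241.1 504.1 239.6 504.1 223.2]
240 [499.5 222.  499.5 229.7 499.8 240.2 501.1 215.2]
260 [503.4 232.4 504.7 209.9 505.3 236.1 505.4 217.6]
280 [520.1 298.2 521.9 294.7 522.8 291.1 523.6 297.7]
300 [532.7 296.6 533.  295.2 533.8 294.9 533.9 285.4]
320 [545.6 293.8 546.1 293.4 548.3 296.7 549.  294.3]
340 [564.3 293.1 567.3 294.7 567.5 293.5 568.8 298.5]
360 [455.   76.3 455.7  77.5 456.1  72.  456.1  74. ]
380 [455.1  69.3 678.8 290.2 962.9 158.2 963.3 153.1]
400 [531.  131.1 533.8 101.8 533.8  58.5 533.9 201.2]
420 [526.6 108.5 527.1 117.8 527.2 105.1 527.5 105.2]
440 [527.5 117.6 528.  106.5 528.4 116.1 528.7 103.7]
460 [539.   99.9 542.6 101.1 544.2 204.2 545.8 199.5]
(159, ((423.29827880859375, 249.85516357421875), (94.7507095336914, 48.96611404418945), 23.934417724609375))
w 60 [450.  265.3 450.2 266.6 450.2 266. ]
w 80 [595.   76.7 595.2  75.7 595.8  76.6]
w 100 [450.7  49.5 450.7  49.5 576.  175.6]
w 120 [450.1  47.1 450.2  35.8 450.2  41.6]
w 140 [450.2  48.3 450.2  48.5 450.5  50.3]
w 160 [533.1  62.1 533.4  30.1 533.5  57.9]
w 180 [526.5 101.4 526.6  86.2 526.7  84.9]
w 200 [524.4  88.3 524.4  49.9 524.5  86.4]
w 220 [524.   31.5 524.1  71.9 524.1  70.5]
```

Request:
arm_command(
  rows=[
    [[-0.025,-0.16,0],0],
    [[-0.025,-0.16,0],0],
    [[-0.025,-0.16,0],0],
    [[-0.025,-0.16,0],0],
    [[-0.025,-0.16,0],0],
  ],
  claw=1,
)

```text
t: 8.3
eef_pos: [413.8, 184.9, 184.0]
tcp_rot: [3.141, 0.003, 0.01]
ft_force: [0.2, 0.1, -0.5]
opening: 0.959
grip_force: 0.0
```

Request:
arm_command(
  rows=[
    [[-0.025,-0.16,0],0],
    [[-0.02,-0.16,0],0],
    [[0,-0.16,0],0],
    [[0,0,0],-0.045],
    [[0,0,0],-0.045],
  ],
)

```text
t: 8.8
eef_pos: [401.4, 304.4, 183.4]
tcp_rot: [3.141, 0.003, 0.301]
ft_force: [0.3, -1.0, 0.5]
opening: 1.003
grip_force: 0.0
```

Request:
arm_command(
  rows=[
    [[0,0,0],-0.045],
    [[0,0,0],-0.045],
    [[0,0,0],-0.045],
    [[0,0,0],-0.045],
    [[0,0,0],-0.045],
  ],
)

```text
t: 9.3
eef_pos: [401.9, 303.2, 183.6]
tcp_rot: [-3.14, 0.003, 1.006]
ft_force: [-0.2, -0.5, 0.3]
opening: 1.002
grip_force: 0.0
```

Request:
arm_command(
  rows=[
    [[0,0,0],-0.045],
    [[0,0,0],-0.045],
    [[0,0,0],-0.033],
    [[0,0,0],0],
    [[0,0,0],0],
  ],
)

```text
t: 9.8
eef_pos: [401.9, 303.4, 184.4]
tcp_rot: [-3.14, 0.001, 1.383]
ft_force: [0.5, -0.1, -0.1]
opening: 1.004
grip_force: 0.0
```

```bash
python3 - <<'E'
from h import *
np.set_printoptions(precision=2,suppress=True)
s=state();print(s['t'],s['eef_pos'],s['tcp_rot'],s['joints'])
p,d=pic('wrist','w4.png');P,_=cloud('wrist',d)
print('scraper',rect(P,65,85,(370,500,200,420)))
print('tray',rect(P,9,17,(370,500,200,420)))
for l in ['scraper','tool_tray','steel_cup']: print(l,[(np.round(r['position']),round(r['confidence'],2)) for r in models.mark_of('wrist',l)])
E
```

```text
9.8 [401.88 303.36 184.38] [-3.14  0.    1.38] [ 0.52  0.36  1.89 -0.    0.9   0.7 ]
scraper (3027, ((437.1484069824219, 312.6088562011719), (118.44493103027344, 27.171886444091797), 80.23339080810547))
tray (1488, ((421.9894104003906, 311.17047119140625), (153.99484252929688, 87.9687271118164), 84.75701904296875))
scraper [(array([438., 316.,  -0.]), 0.77), (array([427., 313.,  -1.]), 0.46)]
tool_tray []
steel_cup [(array([427., 124.,   3.]), 0.81)]
```

View pics/w4.png

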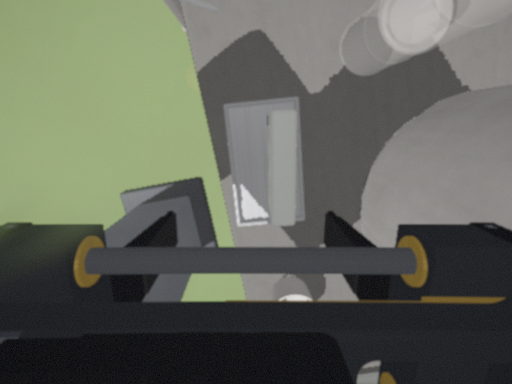

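Request:
arm_command(
  rows=[
    [[0,0,0.133],0],
    [[0,0,0.133],-0.005],
    [[0,0,0.133],0],
    [[0.094,0.065,0],0],
    [[0.094,0.065,0],0],
  ],
)

```text
t: 10.5
eef_pos: [441.9, 344.6, 84.8]
tcp_rot: [-3.14, 0.001, 1.401]
ft_force: [0.5, -0.5, 0.3]
opening: 1.002
grip_force: 0.0
```

Request:
arm_command(
  rows=[
    [[0,0,0],0],
    [[0,0,0.06],0],
    [[0,0,0.06],0],
    [[0,0,0.06],0],
    [[0,0,0],0],
  ],
)

```text
t: 11.0
eef_pos: [440.6, 343.6, 39.4]
tcp_rot: [-3.139, 0.002, 1.401]
ft_force: [1.0, 0.4, 0.2]
opening: 1.0
grip_force: 0.0
```

Request:
arm_command(
  rows=[
    [[0,0,0],0],
    [[0,0,0],0],
    [[0,0,0],0],
    [[0,0,0],0],
    [[0,0,0],0],
  ],
  claw=0,
)

```text
t: 11.5
eef_pos: [441.9, 344.5, 41.2]
tcp_rot: [3.141, -0.0, 1.402]
ft_force: [0.0, 0.7, -0.2]
opening: 0.634
grip_force: 0.0
```

Request:
arm_command(
  rows=[
    [[0,0,0],0],
    [[0,0,0],0],
    [[0,0,0],0],
    [[0,0,0],0],
    [[0,0,0],0],
  ],
)

```text
t: 12.0
eef_pos: [441.8, 344.4, 40.8]
tcp_rot: [-3.142, 0.0, 1.402]
ft_force: [0.7, 0.8, -0.7]
opening: 0.271
grip_force: 30.0
```

Request:
arm_command(
  rows=[
    [[0,0,-0.1],0],
    [[0,0,-0.1],0],
    [[-0.016,-0.092,0],0],
    [[-0.016,-0.092,0],0],
    [[-0.118,0.02,0],0],
  ],
)

```text
t: 12.5
eef_pos: [392.9, 315.7, 90.9]
tcp_rot: [-3.141, -0.0, 1.405]
ft_force: [1.0, -0.1, -1.8]
opening: 0.27
grip_force: 30.0
```

Request:
arm_command(
  rows=[
    [[-0.158,0.027,0],0],
    [[-0.158,0.027,0],0],
    [[-0.158,0.027,0],0],
    [[-0.158,0.027,0],0],
    [[-0.158,0.027,0],0],
  ],
)

```text
t: 13.0
eef_pos: [394.9, 112.6, 90.9]
tcp_rot: [3.141, 0.0, 1.402]
ft_force: [1.3, 0.5, -2.5]
opening: 0.273
grip_force: 30.0
```

Request:
arm_command(
  rows=[
    [[0,0,-0.17],-0.0283],
    [[0,0,-0.17],-0.0283],
    [[-0.1,0.152,0],0],
    [[-0.1,0.152,0],0],
    [[-0.1,0.152,0],0],
  ],
)

```text
t: 13.5
eef_pos: [511.1, 39.0, 176.5]
tcp_rot: [3.14, 0.0, 1.58]
ft_force: [0.9, 0.7, -2.1]
opening: 0.272
grip_force: 30.0
```

Request:
arm_command(
  rows=[
    [[-0.086,0.144,0],0],
    [[-0.086,0.144,0],0],
    [[-0.086,0.144,0],0],
    [[-0.086,0.144,0],0],
    [[-0.086,0.144,0],0],
  ],
)

```text
t: 14.0
eef_pos: [691.9, -66.8, 175.4]
tcp_rot: [-3.141, -0.0, 1.58]
ft_force: [1.7, -0.3, -1.7]
opening: 0.271
grip_force: 30.0
```

```bash
python3 - <<'E'
from h import *
np.set_printoptions(precision=2,suppress=True)
s=state();print(s['t'],s['eef_pos'],s['tcp_rot'],s['joints'],s['grip_force'])
p,d=pic('wrist','w5.png');pic('scene','s5.png');pic('top','top5.png')
for l in ['crisp_1','scraper','scrap_pan','weigh_pan']:
  for n in('wrist','scene','top'): print(l,n,[(np.round(r['position']),round(r['confidence'],2)) for r in models.mark_of(n,l)])
a=cv2.imread('pics/top5.png')[110:230,170:330];b=cv2.imread('pics/w5.png');c=cv2.imread('pics/s5.png')[130:280,200:400]
cv2.imwrite('pics/m5.png',np.vstack([np.hstack([cv2.resize(a,(400,300)),cv2.resize(c,(400,300))]),cv2.resize(b,(800,600))[:300]]))
E
```

```text
14.0 [691.92 -66.76 175.45] [-3.14 -0.    1.58] [-0.19  0.63  1.41  0.    1.1  -0.2 ] 29.993572533130646
crisp_1 wrist [(array([425.,  22.,   2.]), 0.8), (array([587., -65.,  82.]), 0.67), (array([644., -66.,  76.]), 0.61)]
crisp_1 scene [(array([586., -66.,  78.]), 0.58), (array([642., -68.,  80.]), 0.56), (array([421.,  29.,   0.]), 0.52), (array([ 585., -122.,   79.]), 0.47)]
crisp_1 top [(array([424.,  23.,   1.]), 0.62), (array([ 583., -117.,   82.]), 0.51), (array([646., -63.,  81.]), 0.46), (array([583., -68.,  79.]), 0.42)]
scraper wrist [(array([690., -93., 135.]), 0.94)]
scraper scene [(array([ 696., -102.,  141.]), 0.89), (array([ 644., -452.,   -3.]), 0.54), (array([ 417., -563.,   -2.]), 0.2)]
scraper top [(array([ 640., -122.,   -1.]), 0.67), (array([698., -99., 138.]), 0.56)]
scrap_pan wrist [(array([ 516., -116.,    3.]), 0.88)]
scrap_pan scene [(array([ 514., -122.,   -3.]), 0.72)]
scrap_pan top [(array([ 515., -117.,   -2.]), 0.68)]
weigh_pan wrist [(array([ 515., -119.,    3.]), 0.39)]
weigh_pan scene [(array([ 639., -122.,   81.]), 0.78)]
weigh_pan top [(array([ 636., -117.,   77.]), 0.92)]
```

View pics/m5.png

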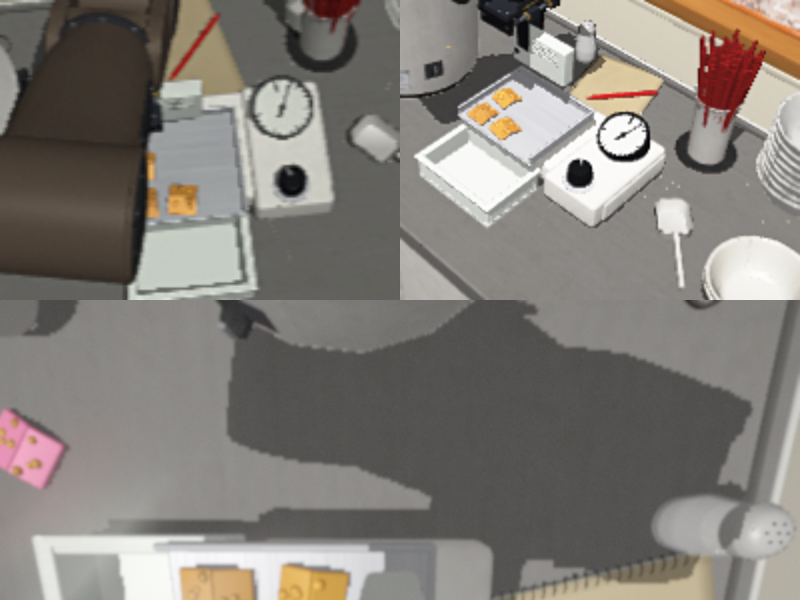

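Request:
arm_command(
  rows=[
    [[-0.008,0,0.1],0],
    [[0,0,0.09],0],
    [[0,0,0.025],0],
    [[0,0,0.01],0],
    [[0,0,0.01],0],
  ],
)

```text
t: 15.25
eef_pos: [691.4, -67.8, 118.0]
tcp_rot: [3.14, 0.0, 1.58]
ft_force: [-0.3, 0.2, -1.8]
opening: 0.27
grip_force: 30.0
```

Request:
arm_command(
  rows=[
    [[0,0,0],0],
    [[0,0,0],0],
    [[0,0,0],0],
    [[0,0,0],0],
    [[0,0,0],0],
  ],
)

```text
t: 15.75
eef_pos: [690.9, -67.8, 117.4]
tcp_rot: [3.141, 0.0, 1.58]
ft_force: [-0.5, 0.1, -1.5]
opening: 0.272
grip_force: 30.0
```

Request:
arm_command(
  rows=[
    [[0,-0.02,0.005],0],
    [[0,-0.05,0],0],
    [[0,-0.05,0],0],
    [[0,-0.05,0],0],
    [[0,-0.05,0],0],
  ],
)

```text
t: 16.25
eef_pos: [635.2, -68.3, 116.0]
tcp_rot: [3.141, 0.0, 1.58]
ft_force: [-0.1, -0.3, -0.8]
opening: 0.269
grip_force: 30.0
```

Request:
arm_command(
  rows=[
    [[0,-0.05,0],0],
    [[0,-0.05,0],0],
    [[0,-0.05,0],0],
    [[0,-0.05,0],0],
    [[0,-0.05,0],0],
  ],
)

```text
t: 16.75
eef_pos: [572.7, -68.9, 116.1]
tcp_rot: [3.141, 0.0, 1.58]
ft_force: [-0.1, 0.9, -0.8]
opening: 0.273
grip_force: 30.0
```

```bash
python3 - <<'E'
from h import *
s=state();print(s['t'],s['eef_pos'],s['tcp_rot'],s['ft_force'])
pic('scene','s6.png');pic('wrist','w6.png')
for l in ['crisp_1','scraper','scrap_pan']:
  for n in('wrist','scene'): print(l,n,[(np.round(r['position']),round(r['confidence'],2)) for r in models.mark_of(n,l)])
c=cv2.imread('pics/s6.png')[130:280,200:400];b=cv2.imread('pics/w6.png')
cv2.imwrite('pics/m6.png',np.hstack([cv2.resize(c,(400,300)),cv2.resize(b,(400,300))]))
E
```

```text
16.75 [572.71623423 -68.88907916 116.07669585] [3.14098116e+00 3.01097091e-04 1.58008258e+00] [-0.07312994  0.85247768 -0.82670455]
crisp_1 wrist [(array([520., -69.,  18.]), 0.83), (array([422.,  20.,   2.]), 0.77), (array([546., -77.,  29.]), 0.76)]
crisp_1 scene [(array([418.,  28.,   1.]), 0.65), (array([548., -68.,  61.]), 0.64), (array([ 547., -125.,   56.]), 0.61), (array([523., -71.,  15.]), 0.57)]
scraper wrist [(array([567., -94.,  76.]), 0.59)]
scraper scene [(array([ 572., -100.,   82.]), 0.93), (array([ 418., -562.,   -1.]), 0.31)]
scrap_pan wrist [(array([ 517., -118.,    1.]), 0.76)]
scrap_pan scene [(array([ 516., -124.,   -1.]), 0.87)]
```

View pics/m6.png

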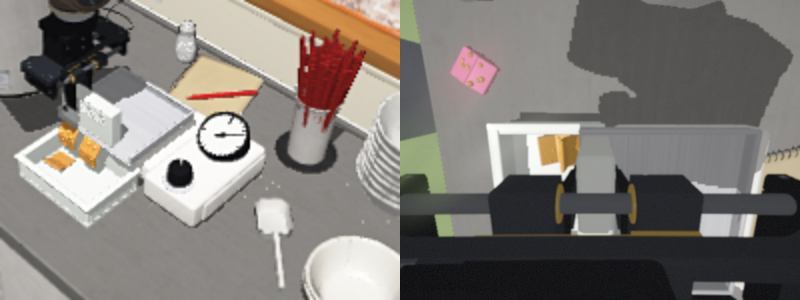

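The crisps are tipping over the lip into the scrap pan, at (65,135), (88,152) and (60,160) in the left half. I'll finish the wipe.

Request:
arm_command(
  rows=[
    [[0,-0.032,0],0],
    [[0,-0.032,0],0],
    [[0,-0.032,0],0],
    [[0,0,0],0],
    [[0,0,0],0],
  ],
)

```text
t: 17.65
eef_pos: [549.1, -69.1, 116.0]
tcp_rot: [-3.142, 0.0, 1.58]
ft_force: [-0.5, 0.4, -0.3]
opening: 0.272
grip_force: 30.0
```

```bash
python3 - <<'E'
from h import *
s=state();print(s['t'],s['eef_pos'],s['tcp_rot'],s['ft_force'])
pic('scene','s7.png');pic('wrist','w7.png')
for l in ['crisp_1','scraper','scrap_pan']:
  for n in('wrist','scene'): print(l,n,[(np.round(r['position']),round(r['confidence'],2)) for r in models.mark_of(n,l)])
c=cv2.imread('pics/s7.png')[130:280,200:400];b=cv2.imread('pics/w7.png')
cv2.imwrite('pics/m7.png',np.hstack([cv2.resize(c,(400,300)),cv2.resize(b,(400,300))]))
E
```

```text
17.65 [549.14803148 -69.1117571  116.02471078] [-3.14154408e+00  3.34922816e-05  1.57967634e+00] [-0.46867905  0.40383593 -0.2847187 ]
crisp_1 wrist [(array([530., -75.,  24.]), 0.94), (array([423.,  24.,   0.]), 0.77)]
crisp_1 scene [(array([419.,  26.,   1.]), 0.62), (array([ 511., -130.,   19.]), 0.56), (array([521., -69.,  17.]), 0.54), (array([528., -73.,  30.]), 0.45)]
scraper wrist [(array([529., -76.,  25.]), 0.73), (array([551., -97.,  78.]), 0.67), (array([ 637., -122.,   -3.]), 0.22)]
scraper scene [(array([549., -99.,  81.]), 0.66), (array([ 638., -119.,   -3.]), 0.36)]
scrap_pan wrist [(array([ 518., -119.,    1.]), 0.85)]
scrap_pan scene [(array([ 519., -122.,    0.]), 0.61)]
```

View pics/m7.png

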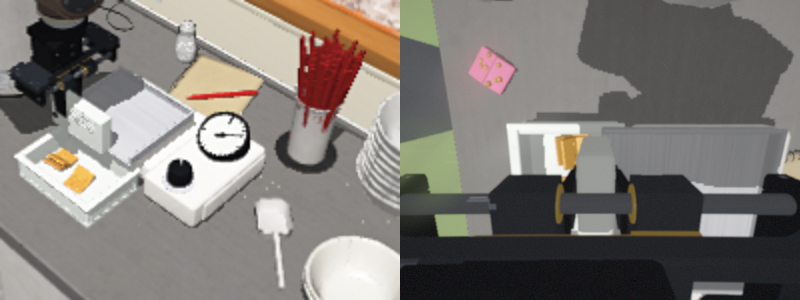

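All three crisps are in the scrap pan at (60,158) and (80,178), and the weighing pan is clear. I'll return the scraper to its tray.

Request:
arm_command(
  rows=[
    [[0,0,-0.12],0],
    [[0,0,-0.14],0],
    [[0.145,-0.123,0],0],
    [[0.145,-0.123,0],0],
    [[0.145,-0.123,0],0],
  ],
)

```text
t: 18.55
eef_pos: [454.8, 39.7, 180.9]
tcp_rot: [3.141, -0.0, 1.579]
ft_force: [0.3, -0.2, -1.8]
opening: 0.268
grip_force: 30.0
```

Request:
arm_command(
  rows=[
    [[0.145,-0.123,0],0],
    [[0.145,-0.123,0],0],
    [[0,0,0.18],0.02],
    [[0,0,0.18],0.02],
    [[0.16,0.02,0],0],
  ],
)

```text
t: 19.05
eef_pos: [400.8, 147.9, 87.4]
tcp_rot: [-3.134, 0.003, 1.449]
ft_force: [0.3, -0.2, -1.0]
opening: 0.273
grip_force: 30.0
```

Request:
arm_command(
  rows=[
    [[0.151,-0.019,0],0],
    [[0.151,-0.019,0],0],
    [[0.151,-0.019,0],0],
    [[0.151,-0.019,0],0],
    [[0.151,-0.019,0],0],
  ],
)

```text
t: 19.55
eef_pos: [401.7, 341.9, 90.8]
tcp_rot: [3.141, -0.0, 1.455]
ft_force: [1.7, -0.3, -1.7]
opening: 0.271
grip_force: 30.0
```

Request:
arm_command(
  rows=[
    [[0,0,0],0],
    [[0.01,0.06,0],0],
    [[0.01,0.06,0],0],
    [[0,0,0],0],
    [[0,0,0],0],
  ],
)

```text
t: 20.05
eef_pos: [432.7, 340.6, 90.6]
tcp_rot: [-3.141, 0.0, 1.453]
ft_force: [-0.0, -0.7, -2.1]
opening: 0.269
grip_force: 30.0
```

Request:
arm_command(
  rows=[
    [[0,0,0.1],0],
    [[0,0,0.07],0],
    [[0,0,0.026],0],
    [[0,0,0.002],0],
    [[0,0,0],0],
  ],
)

```text
t: 20.55
eef_pos: [432.4, 341.6, 41.9]
tcp_rot: [3.141, -0.0, 1.454]
ft_force: [0.2, -0.3, -1.2]
opening: 0.27
grip_force: 30.0
```

Request:
arm_command(
  rows=[
    [[0,0,0],0],
    [[0,0,0],0],
    [[0,0,0],0],
    [[0,0,0],0],
    [[0,0,0],0],
  ],
)

```text
t: 21.05
eef_pos: [432.3, 341.6, 41.5]
tcp_rot: [3.141, -0.0, 1.454]
ft_force: [0.5, 1.0, -0.7]
opening: 0.268
grip_force: 30.0
```

Nearly down, so I'll lower by 1 mm and release.

Request:
arm_command(
  rows=[
    [[0,0,0.003],0],
    [[0,0,0],0],
    [[0,0,0],0],
    [[0,0,0],0],
    [[0,0,0],0],
  ],
)

```text
t: 21.55
eef_pos: [432.3, 341.6, 40.6]
tcp_rot: [3.142, 0.0, 1.454]
ft_force: [0.3, -0.6, -1.2]
opening: 0.267
grip_force: 30.0
```

Request:
arm_command(
  rows=[
    [[0,0,0],0],
    [[0,0,0],0],
    [[0,0,0],0],
    [[0,0,0],0],
    [[0,0,0],0],
  ],
  claw=0.7,
)

```text
t: 22.05
eef_pos: [432.3, 341.6, 40.6]
tcp_rot: [3.142, 0.0, 1.454]
ft_force: [-0.3, 1.0, 0.6]
opening: 0.636
grip_force: 0.0
```

Request:
arm_command(
  rows=[
    [[0,0,-0.08],0],
    [[0,0,-0.12],0],
    [[0,-0.08,-0.1],0],
    [[0,-0.1,0],0],
    [[-0.12,0,0],0],
  ],
)

```text
t: 22.55
eef_pos: [382.6, 318.7, 116.4]
tcp_rot: [3.14, -0.001, 1.458]
ft_force: [1.8, -0.7, -0.2]
opening: 0.701
grip_force: 0.0
```

Request:
arm_command(
  rows=[
    [[-0.15,0.02,-0.1],0],
    [[-0.15,0.02,-0.1],0],
    [[0,0,0],0],
    [[0,0,0],0],
    [[0,0,0],0],
  ],
)

```text
t: 23.05
eef_pos: [385.3, 241.9, 165.1]
tcp_rot: [-3.141, 0.0, 1.454]
ft_force: [-0.5, -0.2, -0.6]
opening: 0.697
grip_force: 0.0
```

```bash
python3 - <<'E'
from h import *
s=state();print(s['t'],s['eef_pos'],s['tcp_rot'],s['ft_force'],s['joints'])
pic('scene','s8.png');p,d=pic('wrist','w8.png');P,_=cloud('wrist',d)
print('scraper',rect(P,65,85,(370,500,200,420)));print('tray',rect(P,9,17,(370,500,200,420)))
print('cup',rect(P,46,56,(380,470,70,170)))
for l in ['steel_cup','scraper']:
  for n in('wrist','scene'): print(l,n,[(np.round(r['position']),round(r['confidence'],2)) for r in models.mark_of(n,l)])
E
```

```text
23.05 [385.25720565 241.91164105 165.10287556] [-3.14116935e+00  2.15317465e-04  1.45445241e+00] [-0.45143769 -0.18889694 -0.63817843] [4.15305667e-01 3.20287420e-01 2.01913633e+00 4.03207217e-05
 8.02642939e-01 5.31621604e-01]
scraper (4019, ((426.634765625, 303.2054138183594), (119.28624725341797, 26.882862091064453), 83.32177734375))
tray (1958, ((421.8131103515625, 310.9111633300781), (153.22744750976562, 87.90603637695312), 84.7847900390625))
cup (170, ((416.9837646484375, 110.52230072021484), (28.287246704101562, 62.69026184082031), 63.36774826049805))
steel_cup wrist [(array([430., 125.,   2.]), 0.59)]
steel_cup scene [(array([423., 119.,  -1.]), 0.6), (array([ 640., -123.,   85.]), 0.48)]
scraper wrist [(array([427., 307.,  -0.]), 0.98)]
scraper scene [(array([428., 304.,   6.]), 0.61), (array([422., 311.,  -4.]), 0.34)]
```

View pics/w8.png

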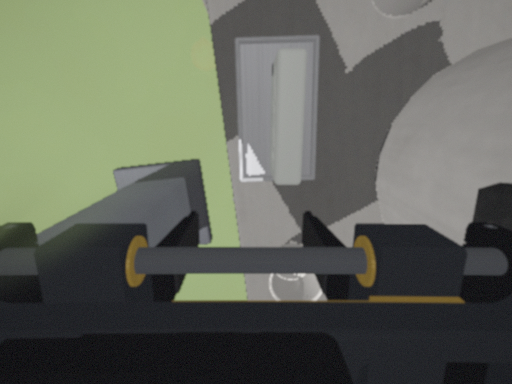

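The scraper stands in the tray around (288,115), and the cup is at (295,285), below the fingers. I'll check the scraper's top for level, then turn toward the cup.

```bash
python3 - <<'E'
from h import *
d=np.load('pics/w8.png.npy');P,_=cloud('wrist',d)
for y in range(245,365,12):
    k=P[(abs(P[:,1]-y)<4)&(P[:,2]>60)&(P[:,2]<90)&(P[:,0]<450)]; print(y,np.median(k[:,2]).round(1),k[:,0].min().round(),k[:,0].max().round())
E
```

```text
245 75.1 408.0 433.0
257 75.5 408.0 434.0
269 75.3 409.0 436.0
281 75.4 411.0 437.0
293 75.4 412.0 439.0
305 75.4 413.0 439.0
317 75.3 415.0 442.0
329 75.3 416.0 443.0
341 75.2 418.0 444.0
353 75.3 419.0 445.0
```

Request:
arm_command(
  rows=[
    [[0,0,0],0.046],
    [[0,0,0],0.046],
    [[0,0,0],0.046],
    [[0,0,0],0.046],
    [[0,0,0],0.046],
  ],
  claw=1,
)

```text
t: 23.85
eef_pos: [385.3, 241.6, 165.4]
tcp_rot: [-3.142, 0.0, 0.726]
ft_force: [-0.4, 0.6, -0.7]
opening: 0.99
grip_force: 0.0
```

Request:
arm_command(
  rows=[
    [[0,0,0],0.046],
    [[0,0,0],0.046],
    [[0,0,0],0.046],
    [[0,0,0],0.046],
    [[0,0,0],0.046],
  ],
)

```text
t: 24.35
eef_pos: [385.2, 241.6, 165.4]
tcp_rot: [3.141, 0.0, 0.004]
ft_force: [-0.5, 1.3, 0.4]
opening: 1.002
grip_force: 0.0
```

Request:
arm_command(
  rows=[
    [[0.01,0.12,-0.1],0],
    [[0,0.12,-0.1],0],
    [[0,0.12,0],0],
    [[0,0,0],0],
    [[0,0,0],0],
  ],
)

```text
t: 24.85
eef_pos: [388.7, 151.4, 215.6]
tcp_rot: [-3.142, -0.0, 0.008]
ft_force: [-0.0, 0.1, 0.9]
opening: 1.001
grip_force: 0.0
```

```bash
python3 - <<'E'
from h import *
s=state();print(s['t'],s['eef_pos'],s['tcp_rot'],s['ft_force'],s['joints'])
p,d=pic('wrist','w9.png');P,_=cloud('wrist',d)
print('cup',rect(P,46,58,(380,470,70,170)),rect(P,15,58,(380,470,70,170)))
for l in ['steel_cup']:
  for n in('wrist',): print(l,n,[(np.round(r['position']),round(r['confidence'],2)) for r in models.mark_of(n,l)])
E
```

```text
24.85 [388.74790564 151.35695824 215.55729734] [-3.14153044e+00 -4.26221619e-05  7.74589889e-03] [-0.00360411  0.13911501  0.85528855] [2.12620471e-01 1.93418773e-01 2.03434721e+00 6.59778170e-05
 9.13772282e-01 1.77563060e+00]
cup (509, ((422.8637390136719, 122.56867980957031), (62.82460021972656, 61.86929702758789), 0.40585532784461975)) (1019, ((422.8637390136719, 122.56867980957031), (62.82460021972656, 61.86929702758789), 0.40585532784461975))
steel_cup wrist [(array([429., 124.,   2.]), 0.72)]
```

Request:
arm_command(
  rows=[
    [[0.07,0.057,0.1],0],
    [[0.07,0.057,0.1],0],
    [[0,0,0.18],0],
    [[0,0,0.18],0],
    [[0,0,0.18],0],
  ],
)

```text
t: 25.45
eef_pos: [423.9, 124.1, 28.8]
tcp_rot: [-3.142, -0.0, 0.01]
ft_force: [1.1, 0.4, -0.4]
opening: 0.999
grip_force: 0.0
```

Request:
arm_command(
  rows=[
    [[0,0,0],0],
    [[0,0,0.03],0],
    [[0,0,0],0],
    [[0,0,0],0],
    [[0,0,0],0],
  ],
)

```text
t: 25.95
eef_pos: [424.7, 123.4, 24.7]
tcp_rot: [-3.141, -0.003, 0.009]
ft_force: [0.3, -0.5, 0.5]
opening: 1.0
grip_force: 0.0
```

Request:
arm_command(
  rows=[
    [[0,0,0],0],
    [[0,0,0],0],
    [[0,0,0],0],
    [[0,0,0],0],
    [[0,0,0],0],
  ],
  claw=0,
)

```text
t: 26.45
eef_pos: [423.9, 123.2, 23.1]
tcp_rot: [3.141, 0.0, 0.009]
ft_force: [0.1, -0.2, 2.1]
opening: 0.647
grip_force: 30.0
```

Request:
arm_command(
  rows=[
    [[0,0,0],0],
    [[0,0,0],0],
    [[0,0,0],0],
    [[0,0,0],0],
    [[0,0,0],0],
  ],
)

```text
t: 26.95
eef_pos: [423.9, 123.2, 23.1]
tcp_rot: [3.142, -0.0, 0.009]
ft_force: [-0.6, 0.4, 2.1]
opening: 0.65
grip_force: 30.0
```

Request:
arm_command(
  rows=[
    [[0,0,-0.1],0],
    [[0,0,-0.18],0],
    [[0,0,-0.18],0],
    [[0,0.14,0],0],
    [[0,0.14,0],0],
  ],
)

```text
t: 27.45
eef_pos: [424.9, 52.9, 139.3]
tcp_rot: [3.141, -0.003, 0.012]
ft_force: [-0.5, 0.2, -1.6]
opening: 0.647
grip_force: 30.0
```

Request:
arm_command(
  rows=[
    [[0,0.14,0],0],
    [[0,0.14,0],0],
    [[0.15,0.08,0],0],
    [[0.15,0.08,0],0],
    [[0.15,0.08,0],0],
  ],
)

```text
t: 27.95
eef_pos: [539.4, -76.9, 138.1]
tcp_rot: [3.142, 0.0, 0.008]
ft_force: [-0.1, 0.6, 0.2]
opening: 0.644
grip_force: 30.0
```

Request:
arm_command(
  rows=[
    [[0.15,0.08,0],0],
    [[0.15,0.08,0],0],
    [[0,0,0],0],
    [[0,0,0],0],
    [[0,0,0],0],
  ],
)

```text
t: 28.45
eef_pos: [612.6, -114.5, 137.8]
tcp_rot: [-3.141, 0.001, 0.009]
ft_force: [-0.4, -0.7, 0.0]
opening: 0.651
grip_force: 30.0
```

Request:
arm_command(
  rows=[
    [[0.1,0.014,0],0],
    [[0,0,0.07],0],
    [[0,0,0.05],0],
    [[0,0,0.016],0],
    [[0,0,0.004],0],
  ],
)

```text
t: 28.95
eef_pos: [637.9, -118.0, 102.8]
tcp_rot: [-3.141, 0.001, 0.009]
ft_force: [-0.3, -0.5, -0.3]
opening: 0.646
grip_force: 30.0
```

Request:
arm_command(
  rows=[
    [[0,0,0],0],
    [[0,0,0],0],
    [[0,0,0],0],
    [[0,0,0],0],
    [[0,0,0],0],
  ],
)

```text
t: 29.45
eef_pos: [638.7, -118.3, 103.3]
tcp_rot: [3.141, -0.0, 0.009]
ft_force: [0.1, -0.1, -0.8]
opening: 0.648
grip_force: 30.0
```

```bash
python3 - <<'E'
from h import *
s=state();print(s['t'],s['eef_pos'],s['tcp_rot'],s['ft_force'],s['grip_force'],s['opening'])
pic('scene','s10.png')
for l in ['steel_cup','weigh_pan','crisp_1','scrap_pan']:
  for n in('scene',): print(l,n,[(np.round(r['position']),round(r['confidence'],2)) for r in models.mark_of(n,l)])
c=cv2.imread('pics/s10.png')[130:280,200:400];cv2.imwrite('pics/m10.png',cv2.resize(c,(600,450),interpolation=cv2.INTER_CUBIC))
E
```

```text
29.45 [ 638.70536062 -118.33995497  103.32354584] [ 3.14140676e+00 -3.22209370e-04  9.14735898e-03] [ 0.08548677 -0.12420957 -0.78362602] 30.000285763526335 0.6477386417389794
steel_cup scene [(array([ 637., -120.,   79.]), 0.83)]
weigh_pan scene []
crisp_1 scene [(array([ 517., -130.,   18.]), 0.59), (array([522., -72.,  14.]), 0.53), (array([529., -70.,  26.]), 0.52), (array([420.,  26.,   2.]), 0.43)]
scrap_pan scene [(array([ 519., -126.,   -2.]), 0.83)]
```

View pics/m10.png

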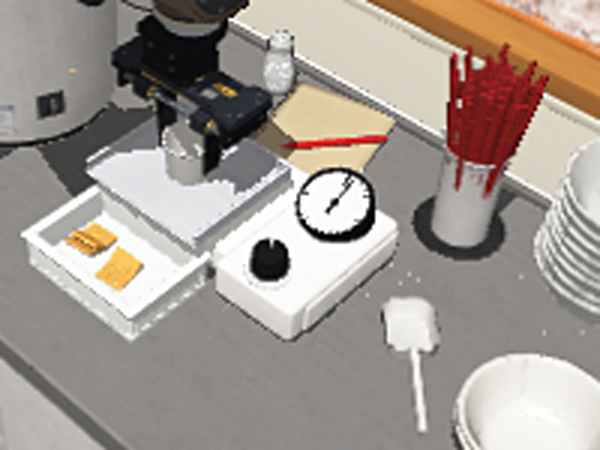

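The cup is upright at (183,150) over the centre of the weighing pan, and the crisps are in the scrap pan. I'll lower it slightly and release.

Request:
arm_command(
  rows=[
    [[0,0,0.003],0],
    [[0,0,0.002],0],
    [[0,0,0],0],
    [[0,0,0],0],
    [[0,0,0],0],
  ],
)

```text
t: 30.2
eef_pos: [638.7, -118.4, 101.9]
tcp_rot: [3.141, -0.0, 0.009]
ft_force: [0.0, -0.1, -0.5]
opening: 0.647
grip_force: 30.0
```

Request:
arm_command(
  rows=[
    [[0,0,0],0],
    [[0,0,0],0],
    [[0,0,0],0],
    [[0,0,0],0],
    [[0,0,0],0],
  ],
  claw=0.95,
)

```text
t: 30.7
eef_pos: [638.6, -118.3, 101.9]
tcp_rot: [3.141, -0.0, 0.009]
ft_force: [-0.9, -0.1, -0.4]
opening: 0.944
grip_force: 0.0
```

Request:
arm_command(
  rows=[
    [[0,0,-0.06],0],
    [[0,0,-0.15],0],
    [[0,0,-0.18],0],
    [[-0.1,0.1,-0.1],0],
    [[-0.1,0.16,0],0],
  ],
)

```text
t: 31.2
eef_pos: [590.2, -183.3, 229.6]
tcp_rot: [3.139, -0.007, 0.012]
ft_force: [0.4, -0.3, -1.3]
opening: 0.95
grip_force: 0.0
```

Request:
arm_command(
  rows=[
    [[-0.1,0.17,0],0],
    [[-0.1,0.16,0],0],
    [[-0.1,0.08,0],0],
    [[0,0,0],0],
    [[0,0,0],0],
  ],
)

```text
t: 31.7
eef_pos: [515.1, -287.4, 225.5]
tcp_rot: [3.141, -0.001, 0.008]
ft_force: [-0.1, 0.1, 0.6]
opening: 0.952
grip_force: 0.0
```

```bash
python3 - <<'E'
from h import *
np.set_printoptions(precision=2,suppress=True)
s=state();print(s['t'],s['eef_pos'],s['tcp_rot'],s['ft_force'],s['joints'])
p,d=pic('wrist','w11.png');P,_=cloud('wrist',d);pic('top','top11.png')
print('knob',rect(P,88,102,(560,640,-310,-240)))
for l in ['knob_top','dial_centre','zero_mark','pointer_tip','steel_cup']:
  for n in('wrist','top'): print(l,n,[(np.round(r['position'],1),round(r['confidence'],2),proj(n,r['position'])) for r in models.mark_of(n,l)])
u,v=proj('wrist',[708,-277,90]); u=int(np.clip(u,100,412));v=int(max(v,75)); print(u,v)
cv2.imwrite('pics/m11.png',cv2.resize(cv2.imread('pics/w11.png')[v-75:v+75,u-100:u+100],(800,600),interpolation=cv2.INTER_CUBIC))
E
```

```text
31.7 [ 515.07 -287.36  225.5 ] [ 3.14 -0.    0.01] [-0.1   0.11  0.63] [-0.62  0.43  1.64  0.    1.08  0.94]
knob (1182, ((599.0091552734375, -278.1942138671875), (40.240074157714844, 39.485137939453125), 15.35825252532959))
knob_top wrist [(array([ 600.7, -276. ,   93.3]), 0.97, array([239.9, 100.6]))]
knob_top top []
dial_centre wrist []
dial_centre top []
zero_mark wrist []
zero_mark top [(array([ 469.6, -641.1,   -2.3]), 0.55, array([390.5, 213.8]))]
pointer_tip wrist [(array([ 469.1, -641.7,    3.9]), 0.72, array([497.5, 201.6]))]
pointer_tip top []
steel_cup wrist [(array([ 642.2, -119.9,   82.2]), 0.85, array([85.5, 55.3]))]
steel_cup top [(array([ 638.5, -119.6,   79.8]), 0.51, array([241.4, 175.6]))]
240 75
```

View pics/m11.png

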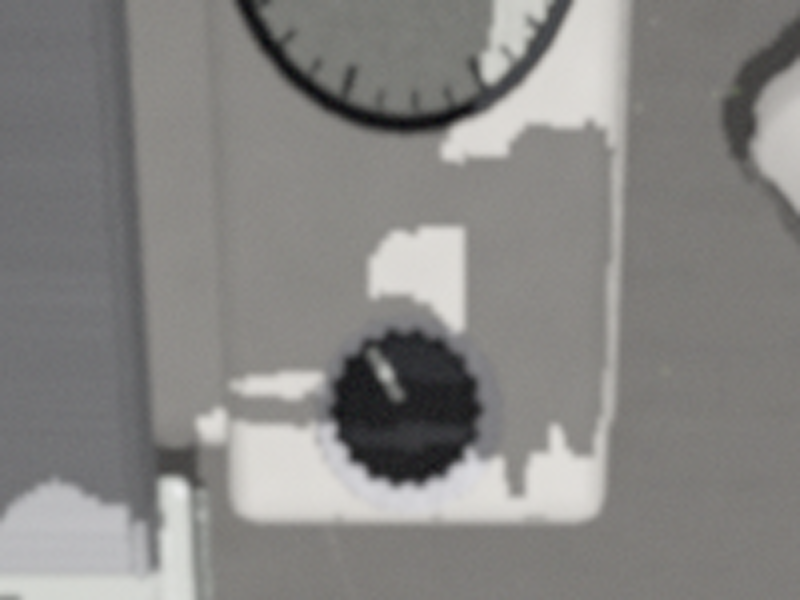

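The knob is at (405,408) in this crop. The dial is mostly cut off above, so I'll move over the knob, where the wrist camera sees the dial.

Request:
arm_command(
  rows=[
    [[0.12,-0.014,0],0],
    [[0.11,-0.014,0],0],
    [[0.11,-0.014,0],0],
    [[0,0,0.12],0],
    [[0,0,0],0],
  ],
)

```text
t: 32.8
eef_pos: [599.2, -274.6, 190.9]
tcp_rot: [-3.139, 0.005, 0.01]
ft_force: [-1.6, 0.2, -0.3]
opening: 0.948
grip_force: 0.0
```

```bash
cat >> h.py <<'E'
def dial(n,f,C=(708,-277,90),yaw=.01):
    p,d=viewer.read_camera(n); c,s=np.cos(.4),np.sin(.4)
    ex=np.array([c*np.cos(yaw),c*np.sin(yaw),s]);ey=np.array([-np.sin(yaw),np.cos(yaw),0])
    g=np.arange(-50,50,.25); X,Y=np.meshgrid(-g,-g) # rows: up first; cols: left negative
    W=np.array(C)+Y[...,None]*ex*1+X[...,None]*ey
    k=viewer.get_calibration(n);T=np.array(k['world_to_cam']);q=W.reshape(-1,3)@T[:3,:3].T+T[:3,3]
    r,_=cv2.projectPoints(q*[1,-1,-1],np.zeros(3),np.zeros(3),np.array(k['camera_matrix']),np.array(k['dist_coeffs']))
    r=r.reshape(400,400,2).astype(np.float32)
    im=cv2.remap(p,r[...,0],r[...,1],cv2.INTER_CUBIC); cv2.imwrite('pics/'+f,im[:,:,::-1]); return im,p,d
E
python3 - <<'E'
from h import *
np.set_printoptions(precision=2,suppress=True)
s=state();print(s['t'],s['eef_pos'],s['tcp_rot'],s['ft_force'],s['joints'])
im,p,d=dial('wrist','dial12.png'); cv2.imwrite('pics/w12.png',p[:,:,::-1]);P,_=cloud('wrist',d)
print('knob',rect(P,88,102,(560,640,-310,-240)))
for l in ['knob_top','dial_centre','zero_mark','pointer_tip']:
  for n in('wrist',): print(l,n,[(np.round(r['position'],1),round(r['confidence'],2),proj(n,r['position'])) for r in models.mark_of(n,l)])
E
```

```text
32.8 [ 599.16 -274.64  190.87] [-3.14  0.01  0.01] [-1.63  0.15 -0.34] [-0.53  0.56  1.49 -0.    1.09  1.03]
knob (1216, ((599.1739501953125, -278.9189147949219), (39.93979263305664, 40.04751968383789), 3.850792407989502))
knob_top wrist [(array([ 600. , -276.4,   93.9]), 0.68, array([249.9, 187.9])), (array([ 712.4, -276.9,   89. ]), 0.34, array([251.5,  66.5]))]
dial_centre wrist [(array([ 709. , -275.1,   90.3]), 0.6, array([249.,  71.])), (array([ 739.8, -295. ,  102.3]), 0.39, array([272.9,  29.2]))]
zero_mark wrist []
pointer_tip wrist [(array([ 742.1, -290.6,  100.2]), 0.62, array([267.2,  27.5]))]
```

View pics/dial12.png

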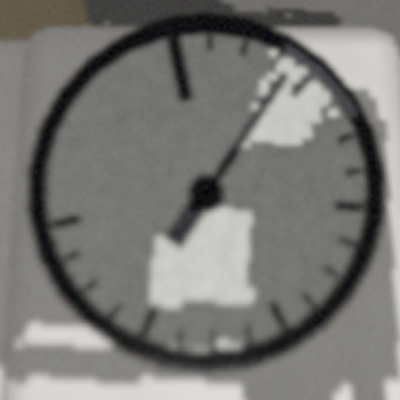

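The rectified dial shows its centre at (206,192). The pointer tip is near (288,68), 33.4° clockwise. The thick zero bar runs (174,38) to (186,98), −11.8°. The gap is about 0.785 rad, so the knob needs about 1.96 rad clockwise. I'll pre-turn the tool to yaw of about +1.95 so that it ends at yaw ≈ 0, with the dial in view.

Request:
arm_command(
  rows=[
    [[0,0.012,0],-0.0465],
    [[0,0,0],-0.0465],
    [[0,0,0],-0.0465],
    [[0,0,0],-0.0465],
    [[0,0,0],-0.0465],
  ],
  claw=0.65,
)

```text
t: 33.55
eef_pos: [600.1, -279.0, 195.7]
tcp_rot: [3.14, -0.0, 0.745]
ft_force: [0.3, 0.0, -0.2]
opening: 0.657
grip_force: 0.0
```

Request:
arm_command(
  rows=[
    [[0,0,0],-0.0465],
    [[0,0,0],-0.0465],
    [[0,0,0],-0.0465],
    [[0,0,0],-0.0465],
    [[0,0,0],-0.0465],
  ],
)

```text
t: 34.05
eef_pos: [600.1, -279.1, 195.8]
tcp_rot: [3.14, 0.001, 1.476]
ft_force: [-0.5, 0.1, -0.3]
opening: 0.649
grip_force: 0.0
```

Request:
arm_command(
  rows=[
    [[0,0,0],-0.0465],
    [[0,0,0],-0.0465],
    [[0,0,0],-0.0465],
    [[0,0,0],0],
    [[0,0,0],0],
  ],
)

```text
t: 34.55
eef_pos: [600.1, -278.9, 195.2]
tcp_rot: [3.141, 0.001, 1.904]
ft_force: [-1.1, -0.8, 0.1]
opening: 0.646
grip_force: 0.0
```

```bash
python3 - <<'E'
from h import *
np.set_printoptions(precision=2,suppress=True)
s=state();print(s['t'],s['eef_pos'],s['tcp_rot'],s['opening'])
p,d=pic('wrist','w13.png');P,_=cloud('wrist',d)
print('knob',rect(P,88,102,(560,640,-310,-240)))
print([(np.round(r['position'],1),round(r['confidence'],2)) for r in models.mark_of('wrist','knob_top')])
E
```

```text
34.55 [ 600.12 -278.91  195.22] [3.14 0.   1.9 ] 0.6456698484281228
knob (1158, ((598.8489379882812, -278.426025390625), (39.464290618896484, 39.842041015625), 20.334285736083984))
[(array([ 600. , -273.5,   94.5]), 0.66), (array([ 517.1, -119.1,    1.5]), 0.23)]
```

Request:
arm_command(
  rows=[
    [[0.004,-0.002,0.17],0],
    [[0,0,0.17],0],
    [[0,0,0.12],0],
    [[0,0,0.05],0],
    [[0,0,0],0],
  ],
)

```text
t: 35.15
eef_pos: [598.9, -277.7, 65.7]
tcp_rot: [-3.14, -0.002, 1.907]
ft_force: [0.3, 0.5, -0.1]
opening: 0.651
grip_force: 0.0
```

Request:
arm_command(
  rows=[
    [[0,0,0],0],
    [[0,0,0],0],
    [[0,0,0],0],
    [[0,0,0],0],
    [[0,0,0],0],
  ],
  claw=0,
)

```text
t: 35.65
eef_pos: [600.2, -278.0, 68.1]
tcp_rot: [3.14, 0.002, 1.908]
ft_force: [3.1, 2.5, 6.9]
opening: 0.395
grip_force: 30.0
```

Request:
arm_command(
  rows=[
    [[0,0,0],0],
    [[0,0,0],0],
    [[0,0,0],0],
    [[0,0,0],0],
    [[0,0,0],0],
  ],
)

```text
t: 36.15
eef_pos: [600.2, -278.0, 68.1]
tcp_rot: [3.14, 0.002, 1.908]
ft_force: [2.1, 2.6, 6.7]
opening: 0.395
grip_force: 30.0
```

Request:
arm_command(
  rows=[
    [[0,0,0],0.04],
    [[0,0,0],0.04],
    [[0,0,0],0.04],
    [[0,0,0],0.04],
    [[0,0,0],0.04],
  ],
)

```text
t: 36.65
eef_pos: [599.7, -278.0, 68.2]
tcp_rot: [3.14, 0.0, 1.275]
ft_force: [-0.3, 1.9, 8.3]
opening: 0.394
grip_force: 30.0
```

Request:
arm_command(
  rows=[
    [[0,0,0],0.04],
    [[0,0,0],0.04],
    [[0,0,0],0.04],
    [[0,0,0],0.04],
    [[0,0,0],0.04],
  ],
)

```text
t: 37.15
eef_pos: [599.3, -277.7, 68.1]
tcp_rot: [3.141, -0.0, 0.647]
ft_force: [-2.1, 3.6, 10.4]
opening: 0.395
grip_force: 30.0
```

Request:
arm_command(
  rows=[
    [[0,0,0],0.04],
    [[0,0,0],0.04],
    [[0,0,0],0.04],
    [[0,0,0],0.04],
    [[0,0,0],0.04],
  ],
)

```text
t: 37.65
eef_pos: [599.1, -277.3, 68.1]
tcp_rot: [-3.141, 0.0, 0.018]
ft_force: [-3.3, 5.6, 11.1]
opening: 0.391
grip_force: 30.0
```

```bash
python3 - <<'E'
from h import *
np.set_printoptions(precision=2,suppress=True)
s=state();print(s['t'],s['eef_pos'],s['tcp_rot'],s['opening'],s['grip_force'],s['ft_force'])
im,p,d=dial('wrist','dial14.png'); cv2.imwrite('pics/w14.png',p[:,:,::-1])
for l in ['dial_centre','zero_mark','pointer_tip']: print(l,[(np.round(r['position'],1),round(r['confidence'],2),proj('wrist',r['position'])) for r in models.mark_of('wrist',l)])
E
```

```text
37.65 [ 599.12 -277.27   68.11] [-3.14  0.    0.02] 0.39081120188435065 29.998127818107605 [-3.32  5.64 11.06]
dial_centre [(array([ 710.2, -275.4,   93.8]), 0.8, array([248.4,  19.5]))]
zero_mark [(array([ 640. , -118.5,   -5.7]), 0.66, array([ 64.3, 145.5]))]
pointer_tip []
```

View pics/dial14.png

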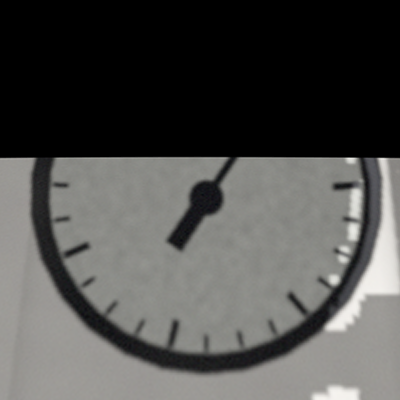

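The dial's upper half is cut off. Matching the major ticks — now 85°, 138°, 193° and 248°, before 96°, 150°, 204° and 258° — gives a 43.4° turn, so the zero mark is at about 31.6° and the pointer at about 33.2°. I'll turn the last bit, release and check from above.

Request:
arm_command(
  rows=[
    [[0,0,0],0.01],
    [[0,0,0],0.01],
    [[0,0,0],0],
    [[0,0,0],0],
    [[0,0,0],0],
  ],
)

```text
t: 38.35
eef_pos: [599.2, -277.2, 68.1]
tcp_rot: [-3.141, 0.0, -0.04]
ft_force: [-2.9, 5.4, 9.6]
opening: 0.396
grip_force: 30.0
```

Request:
arm_command(
  rows=[
    [[0,0,0],0],
    [[0,0,0],0],
    [[0,0,0],0],
    [[0,0,0],0],
    [[0,0,0],0],
  ],
  claw=0.65,
)

```text
t: 38.85
eef_pos: [599.3, -278.0, 66.7]
tcp_rot: [3.142, 0.0, -0.04]
ft_force: [-0.6, -0.1, 0.6]
opening: 0.648
grip_force: 0.0
```

Request:
arm_command(
  rows=[
    [[0,0,-0.1],0],
    [[0,0,-0.17],0],
    [[0,0,-0.17],0],
    [[0,0,-0.1],0],
    [[0,0,0],0],
  ],
)

```text
t: 39.35
eef_pos: [600.5, -278.6, 206.0]
tcp_rot: [3.138, -0.006, -0.04]
ft_force: [-0.1, 0.4, -0.4]
opening: 0.653
grip_force: 0.0
```

```bash
python3 - <<'E'
from h import *
np.set_printoptions(precision=2,suppress=True)
s=state();print(s['t'],s['eef_pos'],s['tcp_rot'])
im,p,d=dial('wrist','dial15.png',C=(708,-278,91)); cv2.imwrite('pics/w15.png',p[:,:,::-1])
for l in ['dial_centre','zero_mark','pointer_tip','steel_cup','scrap_pan']: print(l,[(np.round(r['position'],1),round(r['confidence'],2)) for r in models.mark_of('wrist',l)])
pic('top','top15.png');P,_=cloud('top',np.load('pics/top15.png.npy'));print('scrap',rect(P,40,60,(380,550,-300,20)))
print([(np.round(r['position'],1),round(r['confidence'],2)) for r in models.mark_of('top','scrap_pan')])
cv2.imwrite('pics/m15.png',np.hstack([cv2.imread('pics/dial15.png'),cv2.resize(cv2.imread('pics/top15.png')[110:260,170:320],(400,400))]))
E
```

```text
39.35 [ 600.46 -278.58  206.02] [ 3.14 -0.01 -0.04]
dial_centre [(array([ 712.8, -276. ,   91.3]), 0.92)]
zero_mark [(array([ 733.3, -293.9,  105. ]), 0.72)]
pointer_tip [(array([ 740.4, -291.3,  101. ]), 0.65)]
steel_cup [(array([ 645.6, -119.2,   82. ]), 0.71)]
scrap_pan []
scrap (0, ((0.0, 0.0), (0.0, 0.0), 0.0))
[]
```

View pics/m15.png

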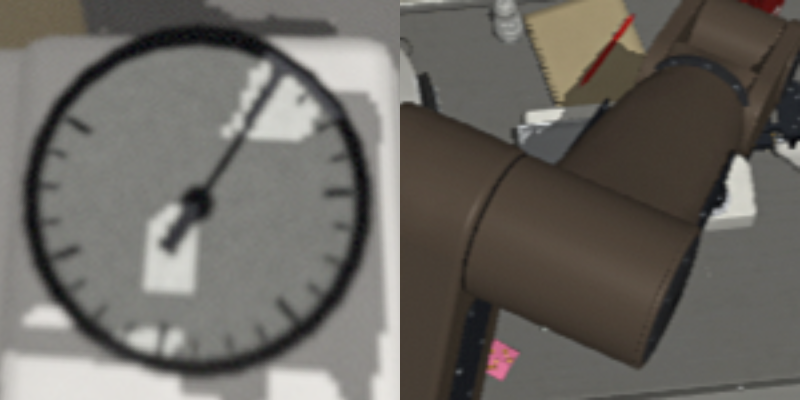

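The zero bar lies hidden under the pointer at about (270,85) in the left panel. Tick-based estimates put the mark at about 33° and the pointer at about 33°, so it's on zero. Now for the scrap pan.

Request:
arm_command(
  rows=[
    [[-0.163,-0.072,0],0],
    [[-0.163,-0.072,0],0],
    [[-0.163,-0.072,0],0],
    [[-0.163,-0.072,0],-0.016],
    [[0,0,0],0],
  ],
  claw=0.5,
)

```text
t: 40.25
eef_pos: [435.1, -197.0, 201.6]
tcp_rot: [-3.14, 0.003, 0.013]
ft_force: [-0.6, 0.4, 0.4]
opening: 0.498
grip_force: 0.0
```

```bash
python3 - <<'E'
from h import *
np.set_printoptions(precision=2,suppress=True)
s=state();print(s['t'],s['eef_pos'],s['tcp_rot'])
p,d=pic('wrist','w16.png');P,_=cloud('wrist',d);print('scrap',rect(P,43,57,(380,553,-300,40)))
for l in ['scrap_pan','crisp_1','steel_cup']: print(l,[(np.round(r['position'],1),round(r['confidence'],2)) for r in models.mark_of('wrist',l)])
E
```

```text
40.25 [ 435.07 -196.98  201.65] [-3.14  0.    0.01]
scrap (3684, ((503.8523254394531, -125.34294891357422), (179.12596130371094, 98.08124542236328), 89.99964141845703))
scrap_pan [(array([ 516.5, -118.6,    3.3]), 0.82)]
crisp_1 [(array([529.5, -76.1,  25.1]), 0.96), (array([425.3,  20.1,  -1. ]), 0.91), (array([523.8, -70.1,  17.9]), 0.66)]
steel_cup []
```

View pics/w16.png

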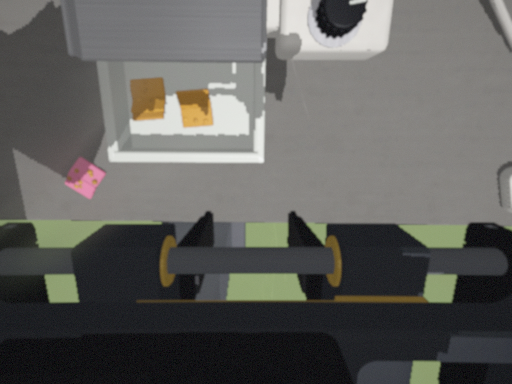

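The scrap pan is still under the lip, with its rim around (110–265, 60–160). The crisps show at (148,98), stacked, and (196,108). I'll grip its right wall.

Request:
arm_command(
  rows=[
    [[0.11,0.012,0.1],0],
    [[0.11,0.012,0.1],0],
    [[0,0,0.18],0],
    [[0,0,0.18],0],
    [[0,0,0.16],0],
  ],
)

```text
t: 40.95
eef_pos: [494.9, -205.1, 19.2]
tcp_rot: [-3.141, 0.0, 0.011]
ft_force: [0.5, -0.6, -0.9]
opening: 0.497
grip_force: 0.0
```

Request:
arm_command(
  rows=[
    [[0,0,0],0],
    [[0,0,0],0],
    [[0,0,0],0],
    [[0,0,0],0],
    [[0,0,0],0],
  ],
  claw=0,
)

```text
t: 41.45
eef_pos: [495.0, -205.3, 23.4]
tcp_rot: [3.14, -0.002, 0.011]
ft_force: [0.4, 0.3, 0.1]
opening: 0.135
grip_force: 0.0
```

Request:
arm_command(
  rows=[
    [[0,0,0],0],
    [[0,0,0],0],
    [[0,0,0],0],
    [[0,0,0],0],
    [[0,0,0],0],
  ],
)

```text
t: 41.95
eef_pos: [494.8, -205.0, 23.1]
tcp_rot: [3.141, -0.002, 0.011]
ft_force: [-0.9, 2.6, 9.4]
opening: 0.079
grip_force: 30.0
```

Request:
arm_command(
  rows=[
    [[-0.03,0,0],0],
    [[-0.05,0,0],0],
    [[-0.05,0,0],0],
    [[-0.05,0,0],0],
    [[-0.05,0,0],0],
  ],
)

```text
t: 42.45
eef_pos: [438.2, -206.4, 23.1]
tcp_rot: [3.139, -0.005, 0.01]
ft_force: [5.6, -1.0, 6.3]
opening: 0.081
grip_force: 30.1
```

Request:
arm_command(
  rows=[
    [[0,0,0],0],
    [[0,0,0],0],
    [[0,0,0],0],
    [[0,0,0],0],
    [[0,0,0],0],
  ],
)

```text
t: 42.95
eef_pos: [436.6, -206.1, 23.1]
tcp_rot: [3.141, -0.001, 0.01]
ft_force: [-8.8, -4.8, 14.0]
opening: 0.083
grip_force: 30.0
```

Request:
arm_command(
  rows=[
    [[0,0,0],0],
    [[0,0,0],0],
    [[0,0,0],0],
    [[0,0,0],0],
    [[0,0,0],0],
  ],
  claw=0.4,
)

```text
t: 43.45
eef_pos: [436.9, -205.5, 21.8]
tcp_rot: [3.142, 0.0, 0.011]
ft_force: [-1.0, -0.4, 0.1]
opening: 0.39
grip_force: 0.0
```

Request:
arm_command(
  rows=[
    [[0,0,-0.1],0],
    [[0,0,-0.18],0],
    [[0,0,-0.18],0],
    [[0,0.12,-0.14],0],
    [[-0.05,0.16,0],0],
  ],
)

```text
t: 43.95
eef_pos: [427.2, -276.6, 176.5]
tcp_rot: [3.136, -0.006, 0.014]
ft_force: [0.9, -0.7, -0.7]
opening: 0.402
grip_force: 0.0
```

Request:
arm_command(
  rows=[
    [[0,0.18,0],0],
    [[0,0.18,0],0],
    [[0,0.18,0],0],
    [[0,0.18,0],0],
    [[0,0,0],0],
  ],
)

```text
t: 44.45
eef_pos: [426.4, -460.2, 171.1]
tcp_rot: [3.14, -0.0, 0.007]
ft_force: [-0.9, 0.6, -0.5]
opening: 0.399
grip_force: 0.0
```

```bash
python3 - <<'E'
from h import *
np.set_printoptions(precision=2,suppress=True)
s=state();print(s['t'],s['eef_pos'],s['tcp_rot'],s['opening'])
p,d=pic('top','top17.png');P,_=cloud('top',d);print('scrap',rect(P,40,57,(340,553,-300,40)))
pic('scene','s17.png')
for n in('top','scene'):
  for l in ['scrap_pan','crisp_1','steel_cup','scraper','pointer_tip','zero_mark']: print(n,l,[(np.round(r['position'],1),round(r['confidence'],2)) for r in models.mark_of(n,l)])
cv2.imwrite('pics/m17.png',np.vstack([cv2.resize(cv2.imread('pics/top17.png')[130:260,90:350],(600,300)),cv2.resize(cv2.imread('pics/s17.png')[130:280,160:440],(560,300))[:, :].copy() if 0 else cv2.resize(cv2.imread('pics/s17.png')[130:280,140:440],(600,300))]))
E
```

```text
44.45 [ 426.39 -460.19  171.15] [ 3.14 -0.    0.01] 0.39923743281654467
scrap (21, ((400.1679382324219, -141.3094482421875), (23.91357421875, 9.876072883605957), 88.64950561523438))
top scrap_pan [(array([ 458.4, -122.9,    0.6]), 0.37)]
top crisp_1 []
top steel_cup [(array([ 641.7, -445.9,    1.7]), 0.74), (array([ 469.2, -638.5,   -0.7]), 0.25)]
top scraper [(array([428.7, 304.1,   7. ]), 0.56)]
top pointer_tip []
top zero_mark [(array([ 738.9, -295.5,   98.9]), 0.9)]
scene scrap_pan [(array([ 460.1, -123.8,   -4.2]), 0.89)]
scene crisp_1 [(array([ 455.6, -136.2,   20.2]), 0.7), (array([473.8, -75. ,  26.4]), 0.59), (array([421.7,  25.5,   2.6]), 0.5), (array([462.3, -74.9,  14.5]), 0.39)]
scene steel_cup []
scene scraper []
scene pointer_tip []
scene zero_mark [(array([ 637.6, -120.1,   -3.1]), 0.17)]
```

View pics/m17.png

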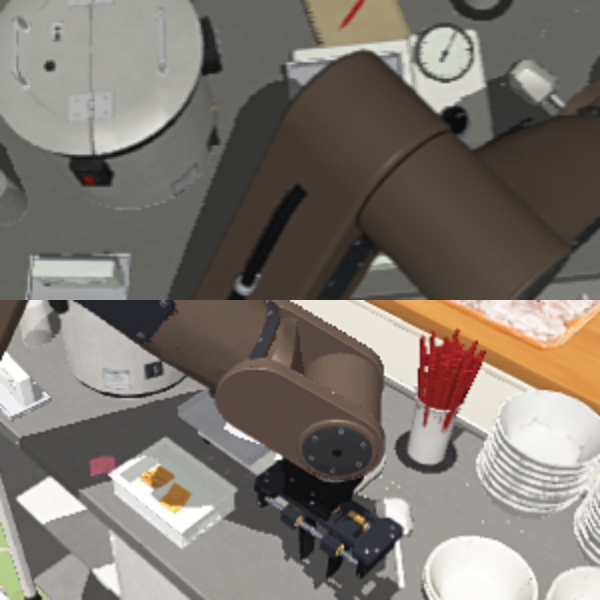

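```bash
python3 -c "
from cell import env
print(env.job_done())"
```

```text
the job is handed in; nothing more can be done
None
```

The job is handed in at about 44 s: the three crisps are wiped into the scrap pan, the cup stands on the cleared weighing pan with the dial zeroed (mark within about 1.5° of the pointer), the scraper is upright in its tray, and the scrap pan is about 35 mm clear of the lip; the cup was hidden by the arm in the last pictures, so it was last seen standing just before the scrap pan came out, and I viewed 17 pictures, over the limit of 14.

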